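# Clamp a brass valve body with the knob under the shelf

## Task

Set the brass valve body upright in the nest on the little orange stand, square between the two cheeks, then turn the knob under the stand's shelf clockwise (seen from above) until the cam holds the body firmly, going by the feel of the knob: snug, not forced, because overtightening marks the brass. Let go and leave everything else on the bench where it is.

Things in the scene. Friction and masses are not known exactly. Their poses are not given: they have to be found in the camera images.
- brass_center (a point): Brass valve body, about 0.35 kg: square foot 44 x 44 x 24 mm with a square neck 28 x 28 mm on it, 60 mm tall in all, sides parallel. This point is its centre, 30 mm above its underside; z up, x and y along the sides (a quarter turn makes no difference). Starts upright on the table, left or right; grip it by the neck, whose middle is 12 mm above this point.
- seat (a point): Point on the stand's shelf top (130 mm above the table) over which the foot is to be set down. x points into the stand, away from the shelf's front edge (edge at x = -70 mm), y left along it, z up. Two cheeks 16 mm high stand at y = +-25.5 mm (51 mm apart inside), x = -6 to +46 mm. A foot set here has at least 3.5 mm free in front (cam) and behind (rubber buffer).
- stand: The orange and aluminium stand, 220 mm wide; its shelf is 18 mm thick, top at 130 mm. Origin on the table under the knob's axis, axes as seat. Behind the nest a rubber buffer 20 mm high sits on a springy back stop (20 N per mm), set differently each time: its face is 26 to 33 mm behind seat, so the cam pushes the foot 4 to 11 mm back from seat before it is clamped.
- axis (a point): The knob's vertical turning axis, at the mid-height of the knob's wing (82 mm above the table), 48 mm in front of seat and 22 mm behind the shelf's front edge. Same axes as seat.
- knob_grip (a point): Grip point on the knob: a black hub 40 mm across hanging under the shelf, with one wing sticking out past the shelf's front edge: a bar 16 mm thick, 22 mm high, its end 105 mm from the axis and red. This point is mid-bar, 90 mm from the axis, 82 mm above the table, open to fingers from above. Its -x runs outward along the wing, z up; it turns with the knob.
- knob (a joint): Knob angle, rad: 0 = wing straight out (seat's -x), growing clockwise from above (wing end goes to seat's +y). Range -0.75 to 0.9; starts loose at -0.7 to -0.5; stays where left. Free turning takes 0.12 N m (1.3 N at the grip point); once clamping, torque climbs steeply. Snug = 0.7 to 1.0 N m in all, or 8 to 11 N at the grip point.
- cam (a point): Steel cam above the shelf on the knob's shaft: a disc 44 mm across, 16 mm high, centre 18 mm off the axis, turning with the knob; it presses the front of the foot and locks by friction. This point is the disc's centre. While turning, 1 N m presses with about 30 N; let go, it settles to about half to two thirds. It must end at 6 to 30 N, never over 45 N.
- grey_center (a point): A grey steel valve body of the same shape as the brass one; not wanted, leave it where it is. Point at its centre, 30 mm up.
- bin_left: Blue open bin with brass fittings, 150 x 100 x 75 mm, loose; leave it. Origin under its centre.
- bin_right: A second blue bin like it; leave it. Origin under its centre.
- tape: Roll of tape lying flat, 90 mm across, 24 mm high; leave it.
- jar: Small jar with an orange cap, 56 mm across, 85 mm high; leave it.
- driver: Screwdriver lying on the table; leave it.
Things that resemble listed ones, but are neither listed nor needed, are in the scene too. There is more than one size of the part that bears brass_center; the job needs the smaller.

How it is judged:
On the way, in this order (a step that is already met when the one before it is completed fails the run):
1. the brass body stands in the nest between the cheeks, not yet clamped (x of brass_center in the frame of seat between -0.012 and 0.016 m and y of brass_center in the frame of seat between -0.007 and 0.007 m and z of brass_center in the frame of seat between 0.025 and 0.033 m and angle between brass_center's own z axis and vertical below 0.08 rad and contact force between knob and brass below 3 N and contact force between the fingers and brass below 0.2 N), for 0.2 s.
2. the cam clamps the body with more than 6 N (x of brass_center in the frame of seat between -0.012 and 0.016 m and y of brass_center in the frame of seat between -0.007 and 0.007 m and z of brass_center in the frame of seat between 0.025 and 0.033 m and angle between brass_center's own z axis and vertical below 0.08 rad and contact force between knob and brass above 6 N), for 0.2 s.
At the end, for the whole second after the job is handed in: The brass body stands upright (within 0.08 rad) and square (within 0.12 rad, any quarter turn) on the shelf in the nest (its centre -12 to +16 mm from seat along x, within 7 mm along y), the cam presses on it with 6 to 30 N, body and knob are at rest and released (all of step 2 and contact force between knob and brass below 30 N and linear speed of brass below 0.01 m/s and velocity of joint knob between -0.05 and 0.05 rad/s and (angle between the x axis of brass_center and the x axis of seat, either way round below 0.12 rad or angle between the x axis of brass_center and the y axis of seat, either way round below 0.12 rad)); the robot touches nothing.
It fails at once if the cam squeezes the brass body with more than 45 N (contact force between knob and brass above 45 N).
It fails at once if another thing on the bench is moved more than 20 mm (distance of any of grey_center, bin_left, bin_right, tape, jar, driver from where it was at the start of the episode above 0.02 m).
It also fails if it takes over 70 s, if anything falls off the work surface, if the arm or the gripper's body presses on something with over 40 N, if the wrist force passes 120 N, or if a joint passes its speed limit or range.

## Robot

A 6-joint arm with a two-finger parallel gripper is mounted at the origin on the work surface. World frame = base frame: x ahead of the robot, y to its left, z up, the work surface at z = 0. Lengths are in m, angles in rad, forces in N, time in s.
With the tool pointing down it reaches from about 0.225 to 0.875 m from the base axis. Payload 3.4 kg.
Tool frame: the origin (TCP) lies on the centre line of the jaws, within the pads' length; the fingertips stand 19 mm ahead of it and the grasp point (between the pads) is the TCP; z points along the fingers, y is the direction in which the jaws open and shut (so a half turn about z gives the same grasp; the last joint's range is limited). The gripper opens to 85 mm and grips with 20 to 120 N. Pads are 22 mm wide; open, the fingers measure 114 mm over their backs; the gripper's body (76 mm by 85 mm) begins 54 mm behind the grasp point. The pads swing forward as they close: fully open they stand 13 mm farther back than shut.
Start: joints at [-0.121, 0.276, 1.505, -0, 1.361, -0.121], TCP at [0.575, -0, 0.211] pointing down, gripper open.
Joint ranges: [-2.89, 2.89], [-0.75, 2.08], [0.22, 2.7], [-1.18, 4.32], [0.11, 2.71], [-2.7, 2.7]. Speed limits (rad/s): [2.57, 2.57, 3.14, 3.14, 3.14, 3.14].

## Interface

Orientations are given as a unit quaternion [w, x, y, z].
In Python, from rig import monitor, eyes, manip, models gives the robot as it stands.
- The arm moves only by the tool send_rows, never from a script. Its argument "deltas" is a list of rows, each an object with "dp": the shift along the world's x, y, z each as a share of 0.12 m, from -1 to 1, a list of three; "rotation": the turn, a rotation vector about the world's x, y, z each as a share of 0.5 rad, from -1 to 1, a list of three. In form: [{"dp": [dx, dy, dz], "rotation": [rx, ry, rz]}, ...]. A call has 1 to 12 rows; each row is the pose to reach, as a shift and turn from the pose commanded when the call began; what a row does not reach only later rows make up. A row lasts 1/12 s, in which the tool goes at most 41.7 mm and 7.16 degrees, less where a joint would pass 70% of its speed; a pose out of reach is approached as far as the arm can. A call with a number of a shift or a turn outside -1 to 1 is refused whole. A call with a gripper value outside its range is refused whole. "fingers" is the closure, from -1 (fully open) to 1 (shut), set as the call begins (left out, the last holds). The fingers move at their own pace and stop on an object; "grip_force" is the grip in N (left out, the last holds). Time passes only in rows, so rows that repeat a pose let the fingers close. It gives the time, the measured TCP pose, the force and the opening at its end, in the units of the state.
- monitor.get_state(): the state, without advancing time (a new reading comes with each control period).
- eyes.get_image(name): name is "scene" or "side" or "wrist"; returns a dict with "color" (384x512x3 uint8, red, green, blue), "depth" (384x512 float32, m along the optical axis (not along the pixel's ray), 0 where there is no reading), "mtx" (3x3 intrinsics, pixels), "rvec" (rotation vector, rad) and "tvec" (3), from world to camera coordinates, as OpenCV has them. Camera axes: x right, y down, z forward; pixel columns grow to the right and rows downward; lengths in m; the calibration is good to about 2 mm. A picture is of the moment at which its call begins.
- manip.sign_off(): hands the job in, once; it reports no verdict.
Trained networks look in a picture, given as the dict that the camera call returned (one of the last four; its "shot" number tells which), for a name from the list of things; names that differ only in an ending like _2 or _b are one class to them, and where a whole thing is asked for, a point or a joint stands for the part that bears it (a point fixed in the world has none). Each returns a list of dicts, best first, with "score" (0 to 1); they miss things now and then, are a little off and sometimes report something else, mostly with a low value. They report only what shows in the picture. A call takes as long as a camera call. They do not tell look-alikes from the thing itself.
- models.find_in(name, picture): "box" ([left, top, right, bottom] in pixels, round what is visible of it).
The state is a dict: "clock": time; "qpos": joint angles; "qd": joint speeds; "effort": joint torques, N m; "position": TCP position; "ee_rot": TCP orientation; "contact_force": force on the tool from outside, world axes, zero at the start; "moment": the same for the moment, N m; "width": finger opening in m.
Only numpy, scipy, OpenCV 4.12 (cv2) and the standard library are available. Lean on these libraries where they do the work, as an engineer would, in place of code of your own. Each camera call takes 0.05 s, during which the arm holds its last target.

## Working session

There is one attempt and no reset: what is moved stays moved. The work goes in short steps, Python scripts to look and compute and a tool call to move; the robot and the scene stay as the last step left them, time stands still between calls to the robot, and variables do not carry over. Pictures are saved under pics/ and viewed, and the job is handed in when it is done.

Besides the shell and the picture viewer there is one more tool, called after "Request:" by a JSON object that holds its "fn" and its "kwargs". send_rows: Moves the arm, as the interface text tells. Its arguments: {"type":"object","properties":{"deltas":{"type":"array","items":{"type":"object","properties":{"dp":{"type":"array","items":{"type":"number"}},"rotation":{"type":"array","items":{"type":"number"}}}}},"fingers":{"type":"number"},"grip_force":{"type":"number"}},"required":["deltas"]}

```bash
mkdir -p pics; ls; cat > h.py <<'E'
import numpy as np,cv2,pickle
from rig import monitor, eyes, manip, models
def shot(n,save=None):
    p=eyes.get_image(n)
    if save: cv2.imwrite('pics/'+save+'.png',cv2.cvtColor(p['color'],cv2.COLOR_RGB2BGR)); pickle.dump({k:p[k] for k in p},open('pics/'+save+'.pkl','wb'))
    return p
def world(p,uv,z=None):
    R,_=cv2.Rodrigues(np.array(p['rvec'],float));t=np.array(p['tvec'],float).reshape(3);K=np.array(p['mtx'])
    u,v=uv;ray=np.linalg.inv(K)@[u,v,1]
    if z is None:
        d=p['depth'][int(round(v)),int(round(u))];return R.T@(ray*d-t)
    c=-R.T@t;d=R.T@ray;return c+d*(z-c[2])/d[2]
def cloud(p):
    R,_=cv2.Rodrigues(np.array(p['rvec'],float));t=np.array(p['tvec'],float).reshape(3);K=np.array(p['mtx'])
    v,u=np.mgrid[:384,:512];d=p['depth'];r=np.stack([u,v,np.ones_like(u)],-1)@np.linalg.inv(K).T*d[...,None]
    w=(r-t)@R;w[d==0]=np.nan;return w
def proj(p,X):
    return cv2.projectPoints(np.array(X,float).reshape(-1,3),np.array(p['rvec'],float),np.array(p['tvec'],float),np.array(p['mtx']),None)[0].reshape(-1,2)
E
python3 - <<'E'
from h import *
for n in ['scene','side','wrist']:
    p=shot(n,n+'0')
    for nm in ['brass_center','stand','knob_grip','grey_center','cam','bin_left','tape','jar','driver']:
        print(n,nm,[([int(x) for x in d['box']],round(d['score'],2)) for d in models.find_in(nm,p)][:4])
    c=p
a=[cv2.imread(f'pics/{n}0.png') for n in ['scene','side']]
E
```

```text
pics
scene brass_center [([169, 241, 198, 268], 0.77), ([193, 269, 210, 291], 0.65)]
scene stand [([255, 153, 352, 241], 0.79)]
scene knob_grip [([255, 162, 291, 191], 0.52)]
scene grey_center [([308, 96, 322, 122], 0.52)]
scene cam [([254, 163, 293, 194], 0.72)]
scene bin_left [([330, 122, 376, 163], 0.93), ([121, 260, 149, 287], 0.63)]
scene tape [([119, 259, 151, 287], 0.79), ([253, 153, 351, 237], 0.6)]
scene jar [([306, 93, 323, 121], 0.66), ([257, 153, 352, 243], 0.56), ([209, 296, 279, 362], 0.52)]
scene driver [([122, 310, 165, 370], 0.9), ([255, 161, 294, 191], 0.73), ([194, 271, 209, 290], 0.61)]
side brass_center [([292, 151, 311, 175], 0.84), ([169, 174, 268, 250], 0.69), ([268, 150, 279, 165], 0.58)]
side stand [([171, 175, 266, 250], 0.67)]
side knob_grip [([231, 185, 266, 208], 0.57)]
side grey_center [([253, 266, 272, 291], 0.78), ([269, 152, 277, 168], 0.17)]
side cam [([231, 188, 267, 209], 0.7)]
side bin_left [([136, 274, 204, 324], 0.95)]
side tape [([313, 144, 335, 168], 0.84), ([233, 187, 268, 208], 0.39)]
side jar [([236, 317, 257, 357], 0.56)]
side driver [([270, 127, 293, 137], 0.72)]
wrist brass_center []
wrist stand [([153, 1, 511, 258], 0.84)]
wrist knob_grip [([158, 76, 262, 205], 0.61)]
wrist grey_center []
wrist cam [([156, 77, 260, 203], 0.89)]
wrist bin_left []
wrist tape []
wrist jar []
wrist driver []
```

View pics/scene0.png

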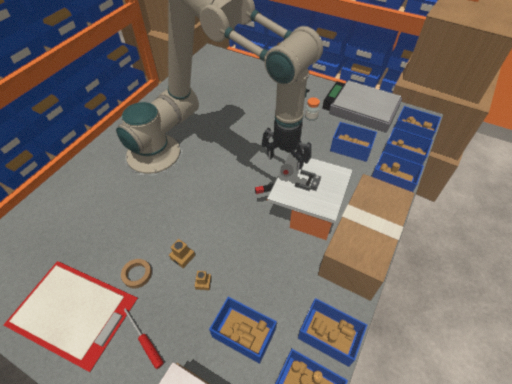

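View pics/side0.png

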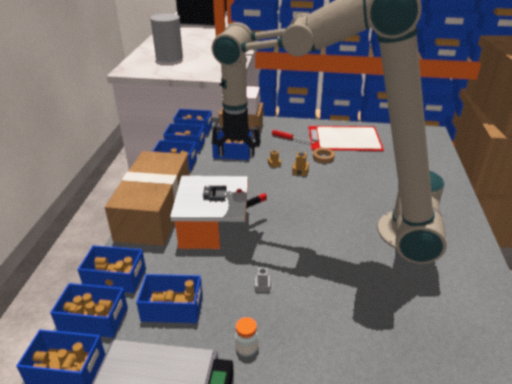

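View pics/wrist0.png

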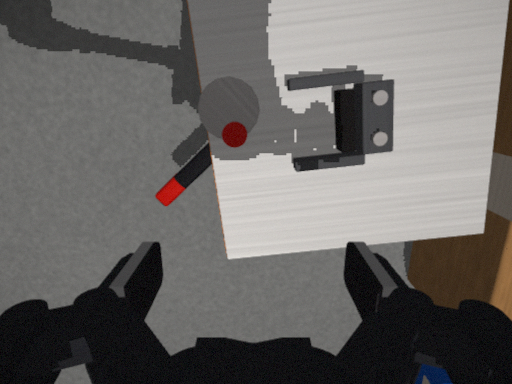

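Candidates for the brass body: scene (181,253)/side (301,163) is the larger one. Scene (202,280)/side (274,158) is the smaller one. The grey body at side (262,278) is the wrong material. By the description I want the smaller, at scene (202,280). The wrist view shows the stand with its cheeks, the buffer, the cam at (229,108) and the red wing tip at (171,192). Next I'll do a close crop and measurements.

```bash
python3 - <<'E'
from h import *
P={n:pickle.load(open(f'pics/{n}0.pkl','rb')) for n in ['scene','side','wrist']}
s=cv2.imread('pics/scene0.png')[225:305,150:230]; d=cv2.imread('pics/side0.png')[135:190,255:335]
d=cv2.copyMakeBorder(d,0,25,0,0,cv2.BORDER_CONSTANT)
cv2.imwrite('pics/crop0.png',cv2.resize(np.hstack([s,d]),None,fx=5,fy=5,interpolation=cv2.INTER_CUBIC)[:600,:800])
for n,b in [('scene',(169,241,198,268)),('scene',(193,269,212,293)),('side',(290,150,312,176)),('side',(266,149,281,168)),('side',(252,265,273,292))]:
    w=cloud(P[n])[b[1]:b[3],b[0]:b[2]].reshape(-1,3); w=w[w[:,2]>0.012]
    print(n,b,len(w),w.min(0).round(3),w.max(0).round(3),'top',w[w[:,2]>w[:,2].max()-0.008].mean(0).round(3))
p=P['wrist'];w=cloud(p)
sh=(abs(w[...,2]-0.13)<0.006); print('shelf',sh.sum())
m=sh.astype(np.uint8); m=cv2.morphologyEx(m,cv2.MORPH_OPEN,np.ones((5,5)))
cv2.imwrite('pics/m.png',m*255)
for n in ['wrist']:
  for uv in [(229,108),(228,258),(484,234),(189,10),(375,98),(375,138),(171,192)]:
    print(uv,world(P[n],uv).round(4))
E
```

```text
scene (169, 241, 198, 268) 423 [ 0.351 -0.353  0.012] [ 0.414 -0.293  0.084] top [ 0.384 -0.322  0.079]
scene (193, 269, 212, 293) 251 [ 0.472 -0.39   0.012] [ 0.517 -0.335  0.064] top [ 0.491 -0.362  0.06 ]
side (290, 150, 312, 176) 273 [ 0.35  -0.348  0.012] [ 0.412 -0.28   0.085] top [ 0.38  -0.315  0.08 ]
side (266, 149, 281, 168) 149 [ 0.463 -0.377  0.012] [ 0.513 -0.33   0.066] top [ 0.488 -0.355  0.061]
side (252, 265, 273, 292) 302 [0.432 0.279 0.012] [0.479 0.328 0.065] top [0.455 0.303 0.061]
shelf 63833
(229, 108) [0.5583 0.0626 0.1467]
(228, 258) [ 0.5533 -0.0657  0.1306]
(484, 234) [ 0.784  -0.0493  0.117 ]
(189, 10) [0.5305 0.1285 0.1287]
(375, 98) [0.6583 0.0694 0.1537]
(375, 138) [0.6611 0.0424 0.1543]
(171, 192) [ 0.4979 -0.0166  0.094 ]
```

View pics/crop0.png

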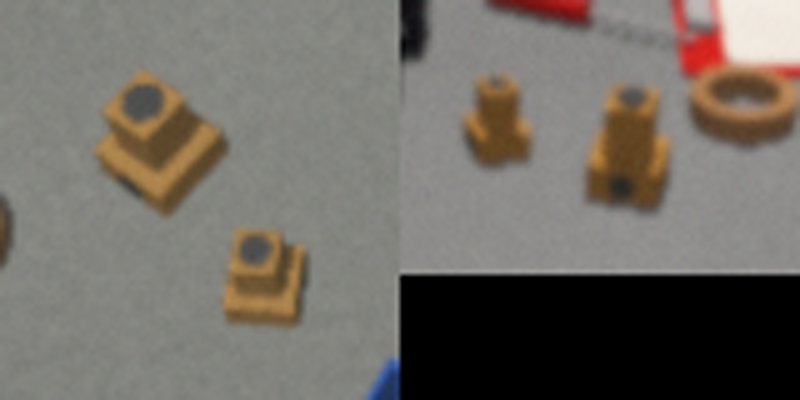

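View pics/m.png

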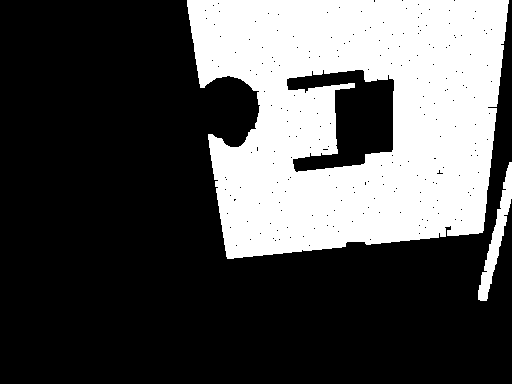

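```bash
cat > stand.py <<'E'
from h import *
from scipy.optimize import least_squares
def fit(p,verbose=True):
    w=cloud(p); z=w[...,2]
    m=(abs(z-0.13)<0.006).astype(np.uint8); m=cv2.morphologyEx(m,cv2.MORPH_OPEN,np.ones((3,3)))
    n,l,st,c=cv2.connectedComponentsWithStats(m); k=1+np.argmax(st[1:,4]); m=(l==k)
    # front edge: first masked pixel per row, right edge: last masked per column
    fr=[];
    for r in range(5,384):
        cs=np.where(m[r])[0]
        if len(cs)>80 and cs[0]>3: fr.append((cs[0]-.5,r))
    fr=np.array(fr); F=np.array([world(p,u,0.13)[:2] for u in fr])
    d=None
    for it in range(8):
        vx,vy,x0,y0=cv2.fitLine(F.astype(np.float32),cv2.DIST_HUBER,0,.01,.01).ravel()
        r=(F-[x0,y0])@[-vy,vx]; keep=abs(r)<max(0.0015,2*np.median(abs(r))); F=F[keep]
    if vy<0: vx,vy=-vx,-vy
    y=np.array([vx,vy]); x=np.array([vy,-vx])  # x into the stand
    front=np.array([x0,y0])@x
    # cheeks + buffer: high points
    hi=(z>0.138)&(z<0.149); H=w[hi][:,:2]
    hx=H@x-front; hy=H@y
    return x,y,front,hx,hy,F,w
if __name__=='__main__':
    p=pickle.load(open('pics/wrist0.pkl','rb'))
    x,y,front,hx,hy,F,w=fit(p)
    print('x',x,'yaw',np.arctan2(x[1],x[0]),'n',len(F),'front',front)
    s=(hx>0.062)&(hx<0.118)
    print(np.histogram(hy[s],bins=np.arange(-0.0,0.13,0.003)))
    s2=s&(hx<0.10)
    print(np.histogram(hx[s],bins=np.arange(0.05,0.13,0.003)))
    # corner right edge
    sel=(abs(w[...,2]-0.13)<0.005); W=w[sel][:,:2]
    yy=W@y; xx=W@x-front; q=(xx>0.02)&(xx<0.2); print('ymin',np.percentile(yy[q],[0.05,.2,1]),'yax guess',np.percentile(yy[q],.1)+.11)
    B=w[(w[...,2]>0.150)&(w[...,2]<0.16)][:,:2]
    bx=B@x-front;by=B@y
    print('buffer hi',np.percentile(bx,[1,5,50,95]),np.percentile(by,[1,50,99]))
E
python3 stand.py
```

```text
x [0.9936893 0.1121674] yaw 0.112403944 n 203 front 0.54074645
(array([ 67,  36, 242, 348, 337,   0,   0,   0,   0,   0,   0,   0,   0,
         0,   0,   0,   0,   0,   0,   0,   0,   0,   0,   0,   0,   0,
         0,   0,   0,   0,   0,   0,   0,   0,   0,   0,   0,   0,   0,
         0,   0,   0,   0]), array([-0.   ,  0.003,  0.006,  0.009,  0.012,  0.015,  0.018,  0.021,
        0.024,  0.027,  0.03 ,  0.033,  0.036,  0.039,  0.042,  0.045,
        0.048,  0.051,  0.054,  0.057,  0.06 ,  0.063,  0.066,  0.069,
        0.072,  0.075,  0.078,  0.081,  0.084,  0.087,  0.09 ,  0.093,
        0.096,  0.099,  0.102,  0.105,  0.108,  0.111,  0.114,  0.117,
        0.12 ,  0.123,  0.126,  0.129]))
(array([  0,   0,   0,   0,  46, 101, 102, 101, 103, 104, 105, 102, 100,
       105, 101, 137, 421, 219, 238, 154, 172, 378,  23,   0,   0,   0]), array([0.05 , 0.053, 0.056, 0.059, 0.062, 0.065, 0.068, 0.071, 0.074,
       0.077, 0.08 , 0.083, 0.086, 0.089, 0.092, 0.095, 0.098, 0.101,
       0.104, 0.107, 0.11 , 0.113, 0.116, 0.119, 0.122, 0.125, 0.128]))
ymin [-0.12815867 -0.12756159 -0.12549508] yax guess -0.017921982350816698
buffer hi [0.0151912  0.0184891  0.12033838 0.13287607] [-0.04195111 -0.0178232   0.00535981]
```

```bash
python3 - <<'E'
from stand import *
p=pickle.load(open('pics/wrist0.pkl','rb'))
x,y,front,hx,hy,F,w=fit(p)
s=(hx>0.058)&(hx<0.10)
h,b=np.histogram(hy[s],bins=np.arange(-0.06,0.03,0.001)); print([(round(float(b_),3),int(a)) for a,b_ in zip(h,b) if a])
for lo,hi in ((-.06,-.02),(-.0,.03)):
    q=(hy>lo)&(hy<hi)&(hx>.04); print(np.percentile(hx[q],[0,1,3,50]))
# rectified view at z=.146: 0.25mm... 3px/mm
def rect(zz,name):
    g=np.mgrid[0.0:0.16:0.0004,0.06:-0.10:-0.0004]
    X=(g[0]+front)[...,None]*x+ (g[1])[...,None]*y
    X=np.concatenate([X,np.full(X.shape[:2]+(1,),zz)],-1)
    uv=proj(p,X).reshape(X.shape[:2]+(2,)).astype(np.float32)
    im=cv2.remap(cv2.cvtColor(p['color'],cv2.COLOR_RGB2BGR),uv[...,0],uv[...,1],cv2.INTER_CUBIC)
    return im[::-1]
cv2.imwrite('pics/rect.png',np.hstack([rect(.146,''),rect(.15,'')]))
E
```

```text
[(-0.053, 3), (-0.052, 46), (-0.051, 65), (-0.05, 61), (-0.049, 66), (-0.048, 64), (-0.047, 64), (-0.046, 64), (-0.045, 141), (-0.044, 33), (-0.041, 1), (-0.04, 5), (-0.039, 5), (-0.038, 7), (-0.037, 5), (-0.036, 8), (-0.035, 8), (-0.034, 7), (-0.033, 7), (-0.032, 8), (-0.031, 3), (-0.03, 8), (-0.029, 6), (-0.028, 6), (-0.027, 6), (-0.026, 8), (-0.025, 6), (-0.024, 8), (-0.023, 7), (-0.022, 8), (-0.021, 6), (-0.02, 7), (-0.019, 7), (-0.018, 6), (-0.017, 9), (-0.016, 6), (-0.015, 7), (-0.014, 7), (-0.013, 6), (-0.012, 9), (-0.011, 8), (-0.01, 8), (-0.009, 6), (-0.008, 8), (-0.007, 6), (-0.006, 10), (-0.005, 5), (-0.004, 11), (-0.003, 5), (-0.002, 8), (-0.001, 8), (0.0, 7), (0.001, 8), (0.002, 6), (0.003, 4), (0.006, 6), (0.007, 79), (0.008, 80), (0.009, 80), (0.01, 81), (0.011, 80), (0.012, 81), (0.013, 82), (0.014, 72)]
[0.06411049 0.0645696  0.0660427  0.09851651]
[0.04005154 0.04080069 0.06438872 0.092909  ]
```

View pics/rect.png

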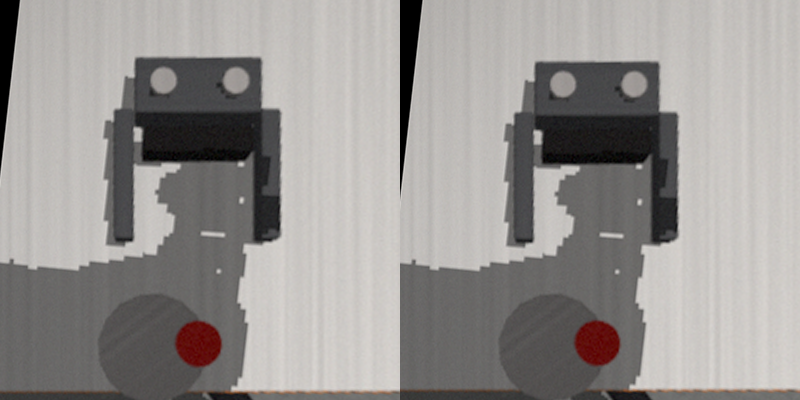

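The crop shows the larger body (scene 181,253; 80 mm top) and the smaller one (scene 202,280; 60 mm top), so I choose the smaller at about (0.490,-0.359). The rectified view shows the cheeks' inner faces 51 mm apart. That puts seat at about (0.609,0.0496) with yaw 0.112. I'll move over the brass body now.

Request:
{"fn": "send_rows", "kwargs": {"deltas": [{"dp": [-0.08, -0.33, 0], "rotation": [0, 0, 0]}, {"dp": [-0.16, -0.66, 0], "rotation": [0, 0, 0]}, {"dp": [-0.24, -1, 0], "rotation": [0, 0, 0]}], "fingers": -1}}

```text
clock: 1.75
position: [0.5461, -0.1202, 0.2113]
ee_rot: [0.0, 0.706, 0.708, 0.0]
contact_force: [0.5, -0.1, -0.6]
width: 0.0856
```

Request:
{"fn": "send_rows", "kwargs": {"deltas": [{"dp": [-0.08, -0.33, 0], "rotation": [0, 0, 0]}, {"dp": [-0.16, -0.66, 0], "rotation": [0, 0, 0]}, {"dp": [-0.24, -1, 0], "rotation": [0, 0, 0]}]}}

```text
clock: 2.0
position: [0.5168, -0.2411, 0.2114]
ee_rot: [0.0, 0.707, 0.707, 0.0]
contact_force: [0.0, 0.0, -0.0]
width: 0.0852
```

Request:
{"fn": "send_rows", "kwargs": {"deltas": [{"dp": [-0.08, -0.33, 0], "rotation": [0, 0, 0]}, {"dp": [-0.16, -0.66, 0], "rotation": [0, 0, 0]}, {"dp": [-0.23, -1, 0], "rotation": [0, 0, 0]}, {"dp": [-0.23, -1, 0], "rotation": [0, 0, 0]}, {"dp": [-0.23, -1, 0], "rotation": [0, 0, 0]}]}}

```text
clock: 2.42
position: [0.4891, -0.3618, 0.2107]
ee_rot: [-0.0, 0.709, 0.706, 0.0]
contact_force: [-0.5, -0.4, 0.3]
width: 0.0853
```

```bash
python3 - <<'E'
from h import *
p=shot('wrist','wrist1')
print(models.find_in('brass_center',p)); s=monitor.get_state(); print(s['clock'],s['position'],s['ee_rot'],s['contact_force'],s['moment'])
E
```

```text
[{'box': [225.2, 139.3, 278.1, 183.0], 'score': 0.96}, {'box': [117.1, 96.9, 188.6, 152.2], 'score': 0.77}]
2.5167 [ 0.48981767 -0.35893972  0.21096799] [-5.24273022e-04  7.07267710e-01  7.06945514e-01  3.90346207e-04] [0.35982288 0.44864373 0.4498741 ] [ 0.00845637 -0.0196549  -0.00952005]
```

View pics/wrist1.png

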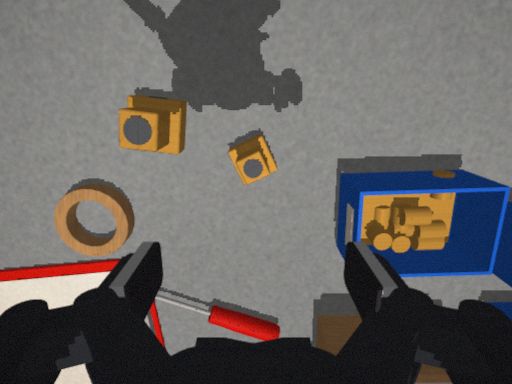

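The wrist view shows the small body at (252,165), slightly turned. The larger one is at (150,125) and the bin is to the right at (420,215).

```bash
python3 - <<'E'
from h import *
p=pickle.load(open('pics/wrist1.pkl','rb'));w=cloud(p)
q=np.zeros((384,512),bool);q[130:192,215:290]=True
for lo,hi in ((.054,.07),(.018,.03)):
    s=q&(w[...,2]>lo)&(w[...,2]<hi); P=w[s][:,:2]
    r=cv2.minAreaRect((P*1000).astype(np.float32)); print(len(P),r, np.median(w[s][:,2]))
im=cv2.imread('pics/wrist1.png')[125:195,215:290];cv2.imwrite('pics/c1.png',cv2.resize(im,None,fx=8,fy=8,interpolation=cv2.INTER_NEAREST))
s=cloud(pickle.load(open('pics/scene0.pkl','rb')))[269:293,193:212].reshape(-1,3)
P=s[s[:,2]>.054][:,:2];print(len(P),cv2.minAreaRect((P*1000).astype(np.float32)))
pt=w[185:250,335:350]; 
b=w[150:290,330:512].reshape(-1,3); b=b[b[:,2]>.06];print('bin xmin',np.percentile(b[:,0],1),b[:,1].max())
E
```

```text
727 ((488.2992248535156, -362.5664367675781), (28.183197021484375, 28.15641975402832), 25.58710479736328) 0.06027727469330125
644 ((488.50018310546875, -362.47552490234375), (44.405311584472656, 44.13550567626953), 24.753698348999023) 0.023877519998172236
90 ((489.2908020019531, -361.9892883300781), (28.780654907226562, 28.665428161621094), 25.930265426635742)
bin xmin 0.5315795154048847 -0.3491288971923601
```

View pics/c1.png

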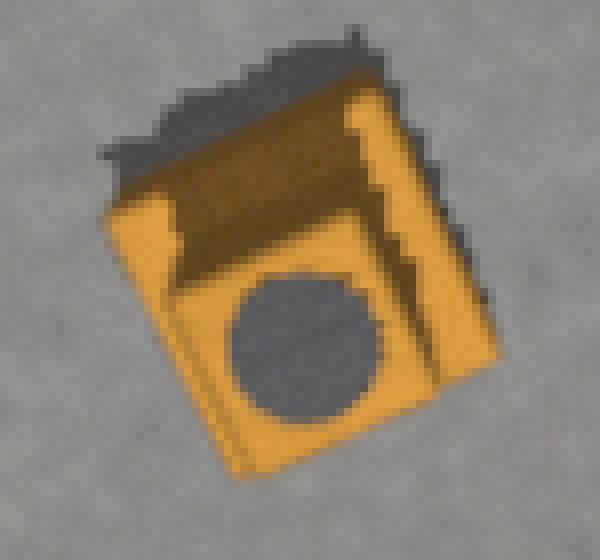

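```bash
python3 - <<'E'
from h import *
p=pickle.load(open('pics/wrist1.pkl','rb'));w=cloud(p)
b=w[150:300,320:512].reshape(-1,3); b=b[(b[:,2]>.065)&(b[:,2]<.085)&(b[:,0]<.66)]
for y in np.arange(-.48,-.32,.01):
    s=b[abs(b[:,1]-y)<.005]
    if len(s)>3: print(round(y,2),len(s),np.percentile(s[:,0],[0,2,50]).round(3))
print(w[160:250:15,330:350:4].reshape(-1,3)[:0])
print(monitor.get_state()['qpos'].round(3) if hasattr(monitor.get_state()['qpos'],'round') else monitor.get_state()['qpos'])
for uv in [(360,192),(346,200),(342,170),(352,230),(361,196)]: print(uv,world(p,uv).round(3))
E
```

```text
-0.48 99 [0.646 0.647 0.654]
-0.44 36 [0.597 0.597 0.598]
-0.43 61 [0.596 0.597 0.598]
-0.42 60 [0.596 0.596 0.597]
-0.41 66 [0.596 0.596 0.597]
-0.4 67 [0.596 0.596 0.597]
-0.39 170 [0.596 0.596 0.608]
-0.38 323 [0.596 0.597 0.63 ]
[]
[-7.470e-01  3.250e-01  1.433e+00  1.000e-03  1.384e+00 -7.470e-01]
(360, 192) [ 0.597 -0.385  0.075]
(346, 200) [ 0.597 -0.408  0.032]
(342, 170) [ 0.599 -0.38   0.001]
(352, 230) [ 0.597 -0.432  0.062]
(361, 196) [ 0.598 -0.389  0.076]
```

Request:
{"fn": "send_rows", "kwargs": {"deltas": [{"dp": [-0.012, -0.02, -0.2], "rotation": [0, 0, 0.22]}, {"dp": [-0.012, -0.02, -0.4], "rotation": [0, 0, 0.44]}, {"dp": [-0.012, -0.02, -0.6], "rotation": [0, 0, 0.66]}, {"dp": [-0.012, -0.02, -0.87], "rotation": [0, 0, 0.88]}, {"dp": [-0.012, -0.02, -0.87], "rotation": [0, 0, 0.88]}, {"dp": [-0.012, -0.02, -0.87], "rotation": [0, 0, 0.88]}], "fingers": -0.5}}

```text
clock: 3.02
position: [0.4881, -0.3594, 0.1058]
ee_rot: [-0.002, 0.536, 0.844, 0.001]
contact_force: [0.8, 0.8, 0.9]
width: 0.0643
```

```bash
python3 - <<'E'
from h import *
p=shot('wrist','wrist2')
s=monitor.get_state(); print(s['clock'],s['position'],s['ee_rot'],s['contact_force'],s['width'])
E
```

```text
3.0667 [ 0.48927555 -0.36090607  0.10764863] [1.46650928e-04 5.36099449e-01 8.44154811e-01 1.16620834e-04] [ 0.54669868 -0.13120291  0.34106399] 0.0640764231859319
```

View pics/wrist2.png

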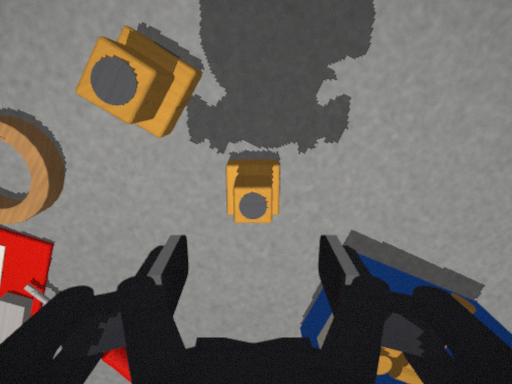

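The wrist view shows the body square to the jaws and centred between them at (253,205). I'll descend and grip.

Request:
{"fn": "send_rows", "kwargs": {"deltas": [{"dp": [0, 0, -0.17], "rotation": [0, 0, 0]}, {"dp": [0, 0, -0.34], "rotation": [0, 0, 0]}, {"dp": [0, 0, -0.5], "rotation": [0, 0, 0]}, {"dp": [0, 0, -0.5], "rotation": [0, 0, 0]}, {"dp": [0, 0, -0.5], "rotation": [0, 0, 0]}]}}

```text
clock: 3.48
position: [0.4894, -0.3621, 0.0483]
ee_rot: [0.001, 0.536, 0.844, -0.0]
contact_force: [-0.5, -0.2, 0.1]
width: 0.0642
```

Request:
{"fn": "send_rows", "kwargs": {"deltas": [{"dp": [0, 0, 0], "rotation": [0, 0, 0]}, {"dp": [0, 0, 0], "rotation": [0, 0, 0]}, {"dp": [0, 0, 0], "rotation": [0, 0, 0]}, {"dp": [0, 0, 0], "rotation": [0, 0, 0]}, {"dp": [0, 0, 0], "rotation": [0, 0, 0]}, {"dp": [0, 0, 0], "rotation": [0, 0, 0]}, {"dp": [0, 0, 0], "rotation": [0, 0, 0]}, {"dp": [0, 0, 0], "rotation": [0, 0, 0]}], "fingers": 1, "grip_force": 40}}

```text
clock: 4.15
position: [0.4885, -0.3619, 0.0468]
ee_rot: [-0.0, 0.536, 0.844, 0.0]
contact_force: [0.1, 0.4, 0.1]
width: 0.0
```

```bash
python3 - <<'E'
from h import *
p=shot('wrist','wrist3')
s=monitor.get_state(); print(s['clock'],s['position'],s['ee_rot'],s['contact_force'],s['width'])
E
```

```text
4.2 [ 0.48846232 -0.36188641  0.04674715] [-7.02121248e-05  5.35782449e-01  8.44356061e-01  6.71874118e-05] [-0.1835743  -0.10621416 -0.03200657] 0.00013841419425226697
```

View pics/wrist3.png

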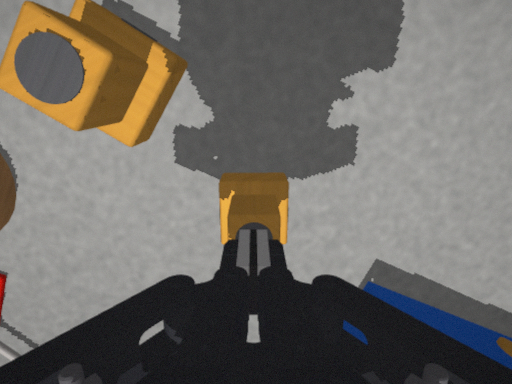

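```bash
python3 - <<'E'
from h import *
p=pickle.load(open('pics/wrist3.pkl','rb'));w=cloud(p)
for uv in [(243,250),(265,250),(243,235),(265,235),(253,228),(250,224),(225,230),(284,230),(255,205),(255,180),(280,225),(228,240)]: print(uv,world(p,uv).round(4))
print('cam',world(p,(256,192),0.0), -cv2.Rodrigues(p['rvec'])[0].T@np.ravel(p['tvec']))
R=cv2.Rodrigues(p['rvec'])[0]; print(R)
for n in ['scene','side']: shot(n,n+'3')
a=cv2.imread('pics/scene3.png')[225:315,140:260];b=cv2.imread('pics/side3.png')[110:200,230:350]
cv2.imwrite('pics/c3.png',cv2.resize(np.vstack([a,b]),None,fx=3.3,fy=3.3,interpolation=cv2.INTER_CUBIC))
E
```

```text
(243, 250) [ 0.4803 -0.3553  0.0917]
(265, 250) [ 0.4882 -0.3505  0.0935]
(243, 235) [ 0.4798 -0.3554  0.0774]
(265, 235) [ 0.489  -0.351   0.0776]
(253, 228) [ 0.4858 -0.3571  0.0605]
(250, 224) [ 0.4834 -0.3557  0.0607]
(225, 230) [ 0.4768 -0.3808  0.0246]
(284, 230) [ 0.5114 -0.3645  0.0247]
(255, 205) [ 0.4836 -0.3498  0.0462]
(255, 180) [ 0.4803 -0.3425  0.0231]
(280, 225) [ 0.5075 -0.3624  0.0246]
(228, 240) [ 0.4747 -0.3614  0.0759]
cam [ 0.48752032 -0.35585794  0.        ] [ 0.45716687 -0.29620868  0.20966808]
[[ 9.05061000e-01  4.25281626e-01 -3.54049756e-04]
 [ 4.06952183e-01 -8.65810913e-01  2.91138083e-01]
 [ 1.23509137e-01 -2.63641805e-01 -9.56680977e-01]]
```

View pics/c3.png

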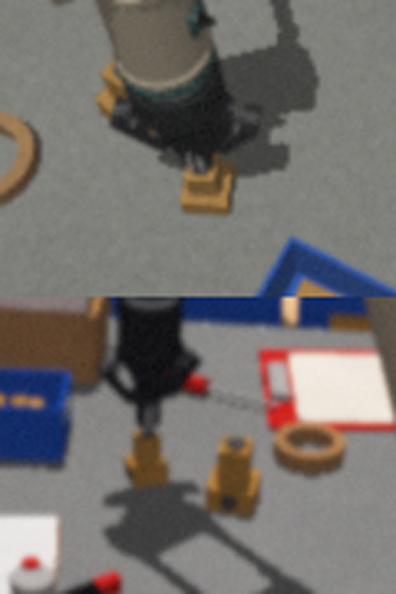

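```bash
python3 - <<'E'
from h import *
for n in (0,1,2,3):
    p=pickle.load(open(f'pics/wrist{n}.pkl','rb'));w=cloud(p)
    print(n,'cam z',(-cv2.Rodrigues(p['rvec'])[0].T@np.ravel(p['tvec']))[2])
    d=p['depth']; 
    pts=p['depth']; m=(d>0)&(d<0.185); ys,xs=np.where(m); i=np.argsort(ys)[:5]; print(list(zip(xs[i],ys[i],d[m][i].round(4))), w[m][:,2].min(), d[m].max())
    for c in (140,150,155,158,175,182,243,253,265,330,350,360):
        r=np.where(m[:,c])[0]
        if len(r): print('  col',c,'row',r[0],d[r[0]:r[0]+8:2,c].round(4),w[r[0]+1,c].round(4))
s=monitor.get_state();print(s['position'],s['contact_force'],s['qpos'])
E
```

```text
0 cam z 0.37408828948990486
[(np.int64(141), np.int64(242), np.float32(0.1385)), (np.int64(142), np.int64(242), np.float32(0.1375)), (np.int64(143), np.int64(242), np.float32(0.1371)), (np.int64(144), np.int64(242), np.float32(0.1369)), (np.int64(145), np.int64(242), np.float32(0.1387))] 0.2436780082837532 0.14834966
  col 140 row 244 [0.1355 0.1352 0.1336 0.1295] [0.5259 0.0093 0.2513]
  col 150 row 242 [0.1373 0.1367 0.1353 0.1326] [0.53   0.0097 0.2502]
  col 155 row 242 [0.1375 0.1373 0.1357 0.1354] [0.5326 0.0103 0.2513]
  col 158 row 242 [0.1395 0.1421 0.1417 0.1395] [0.5324 0.008  0.2468]
  col 175 row 353 [0.08   0.0783 0.0781 0.0781] [0.5556 0.0098 0.3112]
  col 182 row 350 [0.0809 0.0794 0.0786 0.0783] [0.557  0.0094 0.3097]
  col 243 row 341 [0.0833 0.0833 0.0827 0.08  ] [0.5726 0.0088 0.3062]
  col 253 row 343 [0.0839 0.0811 0.0812 0.0808] [0.5752 0.0087 0.3068]
  col 265 row 340 [0.0837 0.0839 0.0828 0.0823] [0.5785 0.009  0.306 ]
  col 330 row 353 [0.0806 0.0792 0.0767 0.0773] [0.5945 0.0103 0.3117]
  col 350 row 242 [0.1376 0.1376 0.136  0.1372] [0.6179 0.0097 0.2502]

[... 3143 characters left out ...]
0e-04]
  col 182 row 0 [0.1845 0.1857 0.1853 0.1862] [ 0.3969 -0.2669  0.001 ]
  col 243 row 0 [0.1844 0.185  0.1864 0.1868] [ 4.295e-01 -2.513e-01 -1.000e-04]
  col 253 row 0 [0.185  0.1852 0.1854 0.1863] [ 4.349e-01 -2.489e-01  2.000e-04]
  col 265 row 0 [0.1843 0.1855 0.1854 0.1863] [ 0.4413 -0.2457 -0.0005]
  col 330 row 0 [0.1849 0.1854 0.186  0.1859] [ 0.4762 -0.2297  0.0012]
  col 350 row 1 [0.1849 0.185  0.1854 0.1861] [ 0.4872 -0.225   0.0009]
  col 360 row 0 [0.185  0.185  0.1861 0.1857] [ 0.4926 -0.2215 -0.0008]
[ 0.48844968 -0.36188734  0.04672139] [0.34083417 0.26759411 0.29709353] [-7.52111835e-01  4.54293937e-01  1.66562545e+00  1.00084816e-04
  1.02185901e+00 -1.19209040e+00]
```

The jaws shut on air (width 0). The depth shows the shut fingertips still above the neck top, so they sit about 20–25 mm behind the reported TCP, not 19 mm ahead of it as stated. I'll measure this before correcting.

```bash
python3 - <<'E'
from h import *
p=pickle.load(open('pics/wrist3.pkl','rb'));w=cloud(p)
for c in (240,243,247,260,265,269):
    print(c,[(r,round(float(w[r,c,2]),4)) for r in range(224,244,2)])
p=pickle.load(open('pics/wrist2.pkl','rb'));w=cloud(p)
for c in (175,182,185,325,330): print(c,[(r,round(float(w[r,c,2]),4)) for r in range(233,246,2)])
# side/scene views: nearest-gripper points above brass
for n in ('scene','side'):
    p=pickle.load(open(f'pics/{n}3.pkl','rb'));w=cloud(p)
    s=(np.hypot(w[...,0]-.4885,w[...,1]+.362)<.02)&(w[...,2]>.03)&(w[...,2]<.12)
    ys,xs=np.where(s); o=np.argsort(w[s][:,2]); col=p['color'][s]
    for i in o[::max(1,len(o)//25)]: print(n,xs[i],ys[i],w[s][i].round(3),col[i])
E
```

```text
240 [(224, 0.0597), (226, 0.0609), (228, 0.0605), (230, 0.0722), (232, 0.0752), (234, 0.0768), (236, 0.0781), (238, 0.0814), (240, 0.0829), (242, 0.084)]
243 [(224, 0.0604), (226, 0.0604), (228, 0.0613), (230, 0.0727), (232, 0.0748), (234, 0.0765), (236, 0.0797), (238, 0.0803), (240, 0.0831), (242, 0.085)]
247 [(224, 0.0608), (226, 0.0602), (228, 0.0605), (230, 0.0722), (232, 0.0744), (234, 0.0773), (236, 0.0797), (238, 0.0808), (240, 0.0826), (242, 0.0841)]
260 [(224, 0.0613), (226, 0.0606), (228, 0.0604), (230, 0.0719), (232, 0.0753), (234, 0.0762), (236, 0.0787), (238, 0.0803), (240, 0.0826), (242, 0.0839)]
265 [(224, 0.0602), (226, 0.061), (228, 0.0609), (230, 0.0719), (232, 0.0745), (234, 0.0764), (236, 0.0789), (238, 0.0806), (240, 0.0829), (242, 0.0844)]
269 [(224, 0.0603), (226, 0.0599), (228, 0.0605), (230, 0.0607), (232, 0.0612), (234, 0.0612), (236, 0.0607), (238, 0.0607), (240, 0.0751), (242, 0.0766)]
175 [(233, 0.0008), (235, 0.1381), (237, 0.1388), (239, 0.141), (241, 0.142), (243, 0.1445), (245, 0.147)]
182 [(233, 0.0007), (235, 0.1384), (237, 0.1395), (239, 0.1402), (
[... 2281 characters left out ...]
 274 152 [ 0.488 -0.352  0.062] [62 51 39]
side 276 150 [ 0.48  -0.35   0.073] [82 76 75]
side 271 147 [ 0.502 -0.362  0.078] [79 80 78]
side 272 148 [ 0.496 -0.348  0.082] [64 58 60]
side 278 146 [ 0.474 -0.36   0.086] [82 81 79]
side 276 145 [ 0.482 -0.361  0.09 ] [61 58 61]
side 278 145 [ 0.474 -0.359  0.091] [78 76 77]
side 271 144 [ 0.501 -0.354  0.096] [66 66 66]
side 274 144 [ 0.489 -0.35   0.1  ] [59 57 61]
side 272 144 [ 0.496 -0.344  0.102] [33 34 36]
side 279 141 [ 0.471 -0.367  0.105] [86 85 87]
side 273 142 [ 0.492 -0.346  0.111] [28 28 28]
side 273 141 [ 0.493 -0.35   0.113] [23 22 24]
side 275 139 [ 0.486 -0.361  0.116] [22 20 23]
side 276 137 [ 0.484 -0.375  0.118] [20 21 23]
```

The shut tips are at z≈0.071 with the reported TCP at 0.047, so the true grasp point is about 43 mm above the reported TCP. The wrist, scene and side cameras agree. I'll open, lower by 46 mm and grip again.

Request:
{"fn": "send_rows", "kwargs": {"deltas": [{"dp": [0, 0, 0], "rotation": [0, 0, 0]}, {"dp": [0, 0, 0], "rotation": [0, 0, 0]}, {"dp": [0, 0, 0], "rotation": [0, 0, 0]}, {"dp": [0, 0, 0], "rotation": [0, 0, 0]}, {"dp": [0, 0, 0], "rotation": [0, 0, 0]}, {"dp": [0, 0, 0], "rotation": [0, 0, 0]}], "fingers": -0.5}}

```text
clock: 4.8
position: [0.4885, -0.3619, 0.0468]
ee_rot: [0.0, 0.536, 0.844, 0.0]
contact_force: [0.8, 0.2, 0.2]
width: 0.064
```

Request:
{"fn": "send_rows", "kwargs": {"deltas": [{"dp": [0, 0, -0.08], "rotation": [0, 0, 0]}, {"dp": [0, 0, -0.16], "rotation": [0, 0, 0]}, {"dp": [0, 0, -0.24], "rotation": [0, 0, 0]}, {"dp": [0, 0, -0.32], "rotation": [0, 0, 0]}, {"dp": [0, 0, -0.38], "rotation": [0, 0, 0]}, {"dp": [0, 0, -0.38], "rotation": [0, 0, 0]}, {"dp": [0, 0, -0.38], "rotation": [0, 0, 0]}]}}

```text
clock: 5.38
position: [0.4881, -0.3616, 0.0003]
ee_rot: [-0.001, 0.536, 0.844, 0.0]
contact_force: [-0.0, 0.2, 0.5]
width: 0.0643
```

```bash
python3 - <<'E'
from h import *
p=shot('wrist','wrist4');w=cloud(p)
print([(r,round(float(w[r,182,2]),4)) for r in range(231,246,2)])
s=monitor.get_state(); print(s['clock'],s['position'],s['contact_force'],s['width'])
E
```

```text
[(231, 0.0003), (233, 0.0015), (235, 0.0317), (237, 0.0335), (239, 0.0333), (241, 0.0355), (243, 0.0352), (245, 0.0342)]
5.4333 [ 0.48853491 -0.3619385   0.00093725] [-0.49696207 -0.03189423 -0.19560578] 0.06421424867338085
```

View pics/wrist4.png

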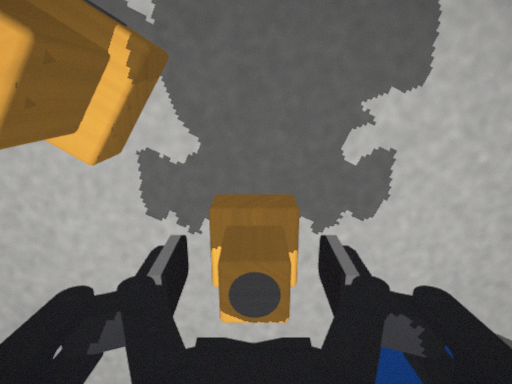

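The neck now stands between the fingers at (255,290), with the tips at z≈0.031. I'll close on it.

Request:
{"fn": "send_rows", "kwargs": {"deltas": [{"dp": [0, 0, 0], "rotation": [0, 0, 0]}, {"dp": [0, 0, 0], "rotation": [0, 0, 0]}, {"dp": [0, 0, 0], "rotation": [0, 0, 0]}, {"dp": [0, 0, 0], "rotation": [0, 0, 0]}, {"dp": [0, 0, 0], "rotation": [0, 0, 0]}, {"dp": [0, 0, 0], "rotation": [0, 0, 0]}], "fingers": 1, "grip_force": 40}}

```text
clock: 5.93
position: [0.4897, -0.3634, 0.0037]
ee_rot: [0.002, 0.536, 0.844, -0.001]
contact_force: [-1.6, 0.5, 8.7]
width: 0.0277
```

Request:
{"fn": "send_rows", "kwargs": {"deltas": [{"dp": [0, 0, 0.1], "rotation": [0, 0, 0]}, {"dp": [0, 0, 0.2], "rotation": [0, 0, 0]}, {"dp": [0, 0, 0.3], "rotation": [0, 0, 0]}, {"dp": [0, 0, 0.3], "rotation": [0, 0, 0]}, {"dp": [0, 0, 0.3], "rotation": [0, 0, 0]}]}}

```text
clock: 6.35
position: [0.4888, -0.3622, 0.0377]
ee_rot: [0.001, 0.536, 0.844, -0.0]
contact_force: [-0.6, 0.5, -3.1]
width: 0.0275
```

```bash
python3 - <<'E'
from h import *
p=shot('wrist','wrist5');w=cloud(p)
s=monitor.get_state(); print(s['clock'],s['position'],s['contact_force'],s['width'])
p=shot('side','side5')
cv2.imwrite('pics/c5.png',np.hstack([cv2.imread('pics/wrist5.png')[:,100:420],cv2.resize(cv2.imread('pics/side5.png')[90:186,220:330],None,fx=4,fy=4)]))
E
```

```text
6.4 [ 0.48822294 -0.36169281  0.03694885] [ 0.11249016 -0.40106736 -2.94365044] 0.02755134309133036
```

View pics/c5.png

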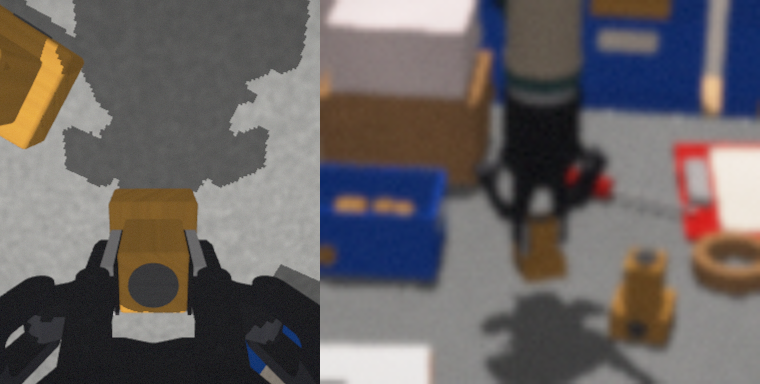

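Gripped: width 28 mm and 3.1 N of weight. I'll lift and carry to above the nest, turning to the stand's yaw.

Request:
{"fn": "send_rows", "kwargs": {"deltas": [{"dp": [0, 0.0, 0.3], "rotation": [0, 0, 0]}, {"dp": [0, 0.1, 0.6], "rotation": [0, 0, 0]}, {"dp": [0, 0.25, 0.85], "rotation": [0, 0, 0]}, {"dp": [0, 0.433, 1], "rotation": [0, 0, 0]}]}}

```text
clock: 6.78
position: [0.4896, -0.3113, 0.1596]
ee_rot: [0.002, 0.536, 0.844, -0.0]
contact_force: [0.4, 0.6, -2.8]
width: 0.0276
```

Request:
{"fn": "send_rows", "kwargs": {"deltas": [{"dp": [0.08, 0.25, 0.1], "rotation": [0, 0, -0.1]}, {"dp": [0.16, 0.5, 0.22], "rotation": [0, 0, -0.2]}, {"dp": [0.25, 0.75, 0.22], "rotation": [0, 0, -0.3]}, {"dp": [0.335, 1, 0.22], "rotation": [0, 0, -0.3]}]}}

```text
clock: 7.12
position: [0.529, -0.1887, 0.1838]
ee_rot: [0.0, 0.598, 0.801, 0.0]
contact_force: [0.2, 0.3, -2.9]
width: 0.0279
```

Request:
{"fn": "send_rows", "kwargs": {"deltas": [{"dp": [0.08, 0.25, 0], "rotation": [0, 0, -0.1]}, {"dp": [0.16, 0.5, 0], "rotation": [0, 0, -0.2]}, {"dp": [0.25, 0.75, 0], "rotation": [0, 0, -0.3]}, {"dp": [0.335, 1, 0], "rotation": [0, 0, -0.355]}]}}

```text
clock: 7.45
position: [0.5685, -0.0683, 0.1824]
ee_rot: [-0.001, 0.667, 0.745, -0.0]
contact_force: [0.6, 0.1, -3.3]
width: 0.0272
```

Request:
{"fn": "send_rows", "kwargs": {"deltas": [{"dp": [0.08, 0.25, 0], "rotation": [0, 0, 0]}, {"dp": [0.16, 0.5, 0], "rotation": [0, 0, 0]}, {"dp": [0.25, 0.75, 0], "rotation": [0, 0, 0]}, {"dp": [0.335, 1, 0], "rotation": [0, 0, 0]}, {"dp": [0.335, 1, 0], "rotation": [0, 0, 0]}, {"dp": [0.335, 1, 0], "rotation": [0, 0, 0]}]}}

```text
clock: 7.95
position: [0.6087, 0.0517, 0.182]
ee_rot: [-0.001, 0.665, 0.747, -0.001]
contact_force: [-0.8, 0.4, -3.9]
width: 0.0275
```

```bash
python3 - <<'E'
from h import *
for n in ('wrist','scene','side'): p=shot(n,n+'6')
s=monitor.get_state(); print(s['clock'],s['position'],s['ee_rot'],s['contact_force'],s['moment'],s['width'])
a=cv2.resize(cv2.imread('pics/scene6.png')[120:250,225:365],None,fx=2.8,fy=2.8);b=cv2.resize(cv2.imread('pics/side6.png')[120:250,150:290],None,fx=2.8,fy=2.8)
cv2.imwrite('pics/c6.png',np.hstack([a,b]))
E
```

```text
8.1 [0.6083728  0.04923201 0.18277656] [-4.80385308e-04  6.66425084e-01  7.45571364e-01 -8.47281758e-04] [ 0.65560362 -0.80410386 -2.88998316] [-0.03564546 -0.05794148  0.0334323 ] 0.027955538564857125
```

View pics/wrist6.png

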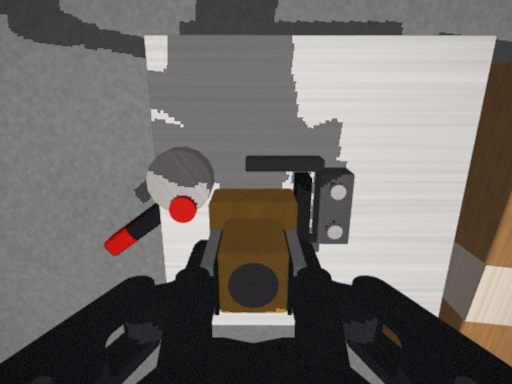

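View pics/c6.png

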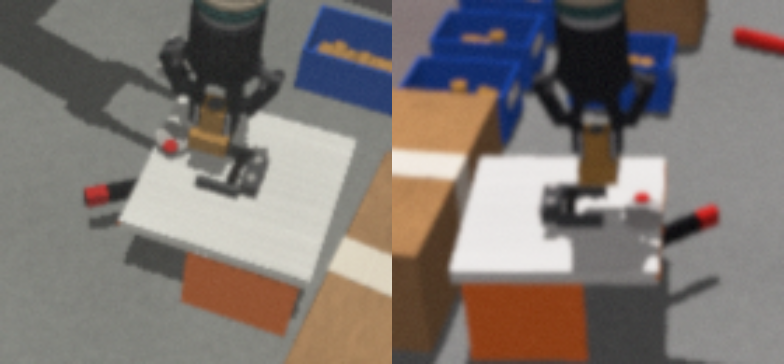

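The wrist view shows the body held at (253,250), square to the stand, with the left cheek at (285,163) and the buffer at (300,205). I'll measure the body in hand against the nest.

```bash
python3 - <<'E'
from stand import *
p=pickle.load(open('pics/wrist6.pkl','rb'));w=cloud(p)
z=w[...,2];col=p['color'].astype(int)
# stand axes from front edge & left edge
x,y,front,hx,hy,F,_=fit(p); print('yaw',np.arctan2(x[1],x[0]),'front',front,len(F))
x=np.array([.9936893,.1121674]);y=np.array([-.1121674,.9936893])
seat=.61075*x-.019*y; print('seat',seat)
def rel(P): P=P[:,:2]-seat; return np.c_[P@x,P@y]
br=(col[...,0]>60)&(col[...,0]-col[...,2]>40); br[:180]=False
m=br&(z>.16)&(z<.27); Z=z[m]; print(np.histogram(Z,bins=np.arange(.16,.26,.01)))
t=np.zeros_like(m); t[215:320,205:305]=True
for lo,hi in ((.236,.25),(.198,.212)):
    s=t&(z>lo)&(z<hi); R=rel(w[s]); r=cv2.minAreaRect((R*1000).astype(np.float32)); print(lo,s.sum(),np.median(z[s]),r,R.min(0),R.max(0))
# foot front face (toward +y): rows 190-222
f=np.zeros_like(m); f[188:218,208:300]=True; s=f&br&(z>.17)&(z<.215); R=rel(w[s]); print('foot face',s.sum(),np.percentile(R,[1,50,99],axis=0),np.percentile(z[s],[1,99]), np.polyfit(R[:,0],R[:,1],1))
# left cheek
c=(z>.141)&(z<.150); c[:150]=False;c[176:]=False;c[:,:240]=False;c[:,330:]=False
R=rel(w[c]);print('cheek',c.sum(),np.percentile(R,[1,2,50,98,99],axis=0),np.polyfit(R[:,0],R[:,1],1))
E
```

```text
yaw 0.9201132 front 0.4062052 37
seat [0.60902692 0.04962614]
(array([   0,    0,  369,  523, 2196,  549,  667, 2933,    6]), array([0.16, 0.17, 0.18, 0.19, 0.2 , 0.21, 0.22, 0.23, 0.24, 0.25]))
0.236 5478 0.23883897408229998 ((0.7581195831298828, 2.8138914108276367), (38.737693786621094, 29.0739803314209), 1.1044150590896606) [-0.01878624 -0.01180433] [0.01996304 0.01756225]
0.198 1169 0.2030650117497995 ((0.7421512603759766, 12.805967330932617), (10.804669380187988, 47.60578536987305), 89.85704803466797) [-0.02307361  0.00734426] [0.02453149 0.0181775 ]
foot face 2439 [[-2.07162587e-02  1.63968129e-02]
 [-5.40237325e-05  2.34628156e-02]
 [ 2.06215467e-02  2.51897833e-02]] [0.18228164 0.20361028] [0.00251395 0.02229665]
cheek 1087 [[-0.00539467  0.02259311]
 [-0.00475871  0.02422585]
 [ 0.02152761  0.0304658 ]
 [ 0.04620094  0.03401923]
 [ 0.04756411  0.03405543]] [-0.02974101  0.03088177]
```

```bash
python3 - <<'E'
from stand import *
p=pickle.load(open('pics/wrist6.pkl','rb'));w=cloud(p);z=w[...,2];col=p['color'].astype(int)
x=np.array([.9936893,.1121674]);y=np.array([-.1121674,.9936893]);seat=.61075*x-.019*y
rx=(w[...,:2]-seat)@x;ry=(w[...,:2]-seat)@y
for c in (230,250,270):
    print(c,[(r,round(1e3*ry[r,c],1),round(1e3*z[r,c])) for r in range(188,320,6)])
# circle on neck top
m=np.zeros((384,512),np.uint8); m[255:315,215:295]=((col.sum(-1)<130)[255:315,215:295]); n,l,st,ce=cv2.connectedComponentsWithStats(m)
k=1+np.argmax(st[1:,4]);print(st[k],ce[k]); q=world(p,ce[k],.2388)[:2]-seat; print('circle rel',q@x,q@y)
# cheek profile across columns
for c in (260,280,300): print('cheek',c,[(r,round(1e3*ry[r,c],1),round(1e3*z[r,c])) for r in range(152,176,2)])
for r in (160,165): print('cheekrow',r,[(c,round(1e3*rx[r,c],1),round(1e3*z[r,c])) for c in list(range(240,252,2))+list(range(318,328,2))])
for r in (190,205,220): print('row',r,[(c,round(1e3*rx[r,c],1),round(1e3*z[r,c])) for c in list(range(206,216,2))+list(range(290,322,2))])
for r in (90,120): print('front',[(c,round(1e3*rx[r,c],1),round(1e3*z[r,c])) for c in range(142,160,2)])
E
```

```text
230 [(188, np.float64(25.2), 182), (194, np.float64(24.8), 191), (200, np.float64(24.4), 200), (206, np.float64(22.2), 202), (212, np.float64(19.0), 202), (218, np.float64(16.2), 203), (224, np.float64(17.1), 212), (230, np.float64(16.6), 218), (236, np.float64(16.7), 224), (242, np.float64(16.3), 229), (248, np.float64(16.7), 235), (254, np.float64(15.8), 238), (260, np.float64(13.6), 239), (266, np.float64(11.2), 239), (272, np.float64(7.9), 238), (278, np.float64(6.4), 240), (284, np.float64(3.8), 240), (290, np.float64(1.1), 240), (296, np.float64(-3.2), 238), (302, np.float64(-5.6), 238), (308, np.float64(-8.4), 238), (314, np.float64(-98.5), 131)]
250 [(188, np.float64(24.7), 180), (194, np.float64(24.9), 192), (200, np.float64(25.0), 201), (206, np.float64(22.3), 202), (212, np.float64(19.2), 203), (218, np.float64(16.2), 203), (224, np.float64(16.5), 211), (230, np.float64(16.8), 218), (236, np.float64(16.6), 224), (242, np.float64(16.8), 230), (248, np.float64(16.5), 234), (254, np.float64(15.8), 238), (260, np.float64(13.3), 238), (266, np.float64(11.6), 240), (272, np.floa
[... 415 characters left out ...]
np.float64(16.4), 211), (230, np.float64(16.4), 217), (236, np.float64(16.9), 224), (242, np.float64(16.7), 230), (248, np.float64(16.1), 234), (254, np.float64(15.5), 237), (260, np.float64(14.2), 240), (266, np.float64(10.4), 238), (272, np.float64(9.0), 240), (278, np.float64(6.3), 240), (284, np.float64(3.4), 239), (290, np.float64(0.8), 239), (296, np.float64(-2.2), 239), (302, np.float64(-5.4), 239), (308, np.float64(-8.4), 238), (314, np.float64(-98.7), 130)]
[ 229  263   49   44 1406] [252.97439545 284.70554765]
circle rel 8.473347784470646e-05 0.002784707242222464Traceback (most recent call last):
  File "<stdin>", line 11, in <module>
ValueError: cannot convert float NaN to integer
```

```bash
python3 - <<'E'
from stand import *
p=pickle.load(open('pics/wrist6.pkl','rb'));w=np.nan_to_num(cloud(p),nan=-1);z=w[...,2]
x=np.array([.9936893,.1121674]);y=np.array([-.1121674,.9936893]);seat=.61075*x-.019*y
rx=(w[...,:2]-seat)@x;ry=(w[...,:2]-seat)@y
f=lambda v:round(float(1e3*v),1)
for c in (260,280,300): print('cheek',c,[(r,f(ry[r,c]),f(z[r,c])) for r in range(152,178,2)])
for r in (160,165): print('cheekrow',r,[(c,f(rx[r,c]),f(z[r,c])) for c in list(range(240,252,2))+list(range(318,328,2))])
for r in (190,205,220): print('row',r,[(c,f(rx[r,c]),f(z[r,c])) for c in list(range(206,216,2))+list(range(290,322,2))])
for r in (60,110): print('front',[(c,f(rx[r,c]),f(z[r,c])) for c in range(142,160,2)])
E
```

```text
cheek 260 [(152, 35.6, 130.2), (154, 34.4, 130.9), (156, -862.5, -1000.0), (158, 33.8, 141.9), (160, 33.1, 144.9), (162, 31.8, 145.3), (164, 30.7, 146.5), (166, 29.4, 146.6), (168, 27.7, 144.8), (170, 26.7, 146.3), (172, 21.1, 129.3), (174, 19.8, 130.1), (176, 18.2, 129.6)]
cheek 280 [(152, 35.7, 130.3), (154, 34.3, 130.2), (156, 33.8, 134.9), (158, 33.8, 141.8), (160, 33.2, 145.6), (162, 32.0, 146.2), (164, 30.9, 146.9), (166, 29.4, 146.5), (168, 27.9, 145.5), (170, 26.8, 146.6), (172, 21.4, 130.4), (174, 20.0, 130.8), (176, 18.3, 129.8)]
cheek 300 [(152, 35.8, 130.4), (154, 34.1, 129.3), (156, 33.9, 135.4), (158, 34.0, 142.6), (160, 33.1, 144.9), (162, 32.0, 145.8), (164, 30.8, 146.5), (166, 29.5, 146.4), (168, 28.1, 146.3), (170, 26.9, 146.8), (172, 22.4, 134.2), (174, 22.4, 139.6), (176, 22.2, 144.5)]
cheekrow 160 [(240, -9.4, 129.7), (242, -8.0, 129.0), (244, -6.6, 130.3), (246, -4.8, 146.4), (248, -3.5, 145.9), (250, -2.2, 145.9), (318, 42.2, 144.9), (320, 43.1, 147.0), (322, 44.7, 145.6), (324, 49.6, 129.7), (326, 50.9, 130.3)]
cheekrow 165 [(240, -9.4, 130.0), (242, -8.0, 129
[... 1184 characters left out ...]
202.8), (292, 19.3, 201.9), (294, 20.4, 201.1), (296, 21.5, 200.5), (298, 30.5, 148.7), (300, 31.7, 149.2), (302, 33.2, 148.3), (304, 34.4, 149.5), (306, 35.7, 149.6), (308, 37.1, 149.3), (310, 42.3, 129.9), (312, 43.1, 133.4), (314, 43.2, 140.0), (316, 43.4, 145.4), (318, 43.7, 150.1), (320, 45.1, 150.1)]
front [(142, -115.5, -1.2), (144, -113.1, -0.3), (146, -69.0, 130.3), (148, -67.9, 129.8), (150, -66.5, 129.9), (152, -65.4, 129.5), (154, -64.2, 129.2), (156, -63.0, 128.8), (158, -61.6, 129.3)]
front [(142, -120.3, -0.4), (144, -117.9, 0.2), (146, -115.7, 0.3), (148, -113.5, 0.7), (150, -69.4, 130.0), (152, -67.9, 130.5), (154, -1716.6, -1000.0), (156, -65.2, 130.6), (158, -64.0, 130.2)]
```

The body isn't tilted, and it sits about 2 mm towards +y relative to the cheeks in the same view. I'll shift and lower to just above the cheeks, then recheck.

Request:
{"fn": "send_rows", "kwargs": {"deltas": [{"dp": [0.004, -0.018, -0.1], "rotation": [0, 0, 0]}, {"dp": [0.004, -0.018, -0.2], "rotation": [0, 0, 0]}, {"dp": [0.004, -0.018, -0.22], "rotation": [0, 0, 0]}, {"dp": [0.004, -0.018, -0.22], "rotation": [0, 0, 0]}]}}

```text
clock: 8.43
position: [0.6084, 0.0468, 0.1561]
ee_rot: [-0.001, 0.667, 0.745, -0.001]
contact_force: [0.2, 0.5, -2.3]
width: 0.0275
```

```bash
cat > chk.py <<'E'
from stand import *
import sys
p=shot('wrist',sys.argv[1]);w=np.nan_to_num(cloud(p),nan=-1);z=w[...,2];col=p['color'].astype(int)
x=np.array([.9936893,.1121674]);y=np.array([-.1121674,.9936893]);seat=.61075*x-.019*y
rx=(w[...,:2]-seat)@x*1e3;ry=(w[...,:2]-seat)@y*1e3;zz=z*1e3
br=(col[...,0]>50)&(col[...,0]-col[...,2]>30)&(zz>140)
top=zz[br].max() if br.any() else 0; zt=np.percentile(zz[br&(abs(rx)<30)],99)
print('top z',zt)
foot=br&(abs(zz-(zt-36.5))<3)&(abs(rx)<35); print('foot ledge x',np.percentile(rx[foot],[1,3,97,99]),foot.sum())
face=br&(zz<zt-40)&(zz>zt-58)&(abs(rx)<18)&(ry>5)&(ry<40); print('foot face y',np.percentile(ry[face],[5,50,95]) if face.any() else None, np.polyfit(rx[face],ry[face],1) if face.any() else None)
nf=br&(zz>zt-30)&(zz<zt-5)&(abs(rx)<9)&(ry>5)&(ry<30);print('neck face y',np.percentile(ry[nf],[5,50,95]),np.polyfit(rx[nf],ry[nf],1),'tilt',np.polyfit(zz[nf],ry[nf],1)[0])
ch=(zz>143.5)&(zz<149)&(rx>2)&(rx<24)&(ry>20)&(ry<45)&~br; print('cheek y',np.percentile(ry[ch],[1,3,50,97,99]) if ch.any() else None)
ch2=(zz>143.5)&(zz<149)&(ry>27.5)&(ry<33)&(rx<70)&(rx>-20); print('cheek x',np.percentile(rx[ch2],[1,99]) if ch2.any() else None)
s=monitor.get_state(); print(s['clock'],s['position'],s['contact_force'],s['width'])
E
python3 chk.py wrist7
```

```text
top z 213.49738156526945
foot ledge x [-22.0841509  -21.26176745  19.59596181  20.36370138] 2027
foot face y [19.48759451 19.82817444 20.15249171] [-1.31768986e-04  1.98309844e+01]
neck face y [11.25216057 11.71586966 12.16728808] [-5.82440087e-04  1.17151672e+01] tilt -0.004424023836216114
cheek y [25.82614056 26.00057304 30.25942661 33.95264587 34.07028669]
cheek x [-5.15375471 45.47619298]
8.4833 [0.60918191 0.04694958 0.15699131] [ 0.57482712  0.47814588 -2.8465544 ] 0.02761027746639464
```

View pics/wrist7.png

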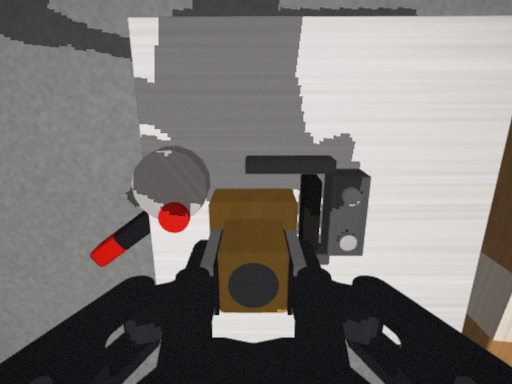

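Request:
{"fn": "send_rows", "kwargs": {"deltas": [{"dp": [0.003, 0.02, 0], "rotation": [0, 0, 0]}, {"dp": [0.003, 0.02, 0], "rotation": [0, 0, 0]}, {"dp": [0.003, 0.02, 0], "rotation": [0, 0, 0]}, {"dp": [0.003, 0.02, 0], "rotation": [0, 0, 0]}, {"dp": [0.003, 0.02, 0], "rotation": [0, 0, 0]}, {"dp": [0.003, 0.02, 0], "rotation": [0, 0, 0]}]}}

```text
clock: 8.98
position: [0.61, 0.0503, 0.1574]
ee_rot: [0.0, 0.666, 0.746, 0.0]
contact_force: [-0.0, -0.0, -2.8]
width: 0.0274
```

```bash
python3 chk.py wrist8; python3 chk.py wrist9
```

```text
top z 214.77912661744656
foot ledge x [-20.14993646 -19.40714274  21.56091053  22.22245531] 2024
foot face y [22.89966301 23.21648894 23.55660329] [1.02380682e-03 2.32210301e+01]
neck face y [14.66555375 15.11160868 15.52700445] [-9.29278786e-04  1.51077788e+01] tilt -0.004009660221819464
cheek y [25.98356156 26.10720571 30.32988701 33.96526941 34.10813845]
cheek x [-5.1909239  45.40480914]
9.0333 [0.60995497 0.05033259 0.15733258] [-0.34593306  0.49313304 -2.51423917] 0.027694457940994233
top z 214.7032016085249
foot ledge x [-20.21230503 -19.4651483   21.48327583  22.16837134] 2016
foot face y [22.92274451 23.22093967 23.54410995] [1.17895248e-03 2.32240181e+01]
neck face y [14.62043819 15.09174013 15.55171741] [-8.39776272e-04  1.50832798e+01] tilt -0.005165796474908876
cheek y [26.02821054 26.15330473 30.22203327 33.88494602 34.02136643]
cheek x [-5.02960069 45.32259655]
9.0833 [0.60995893 0.05030059 0.15729209] [-0.45598177  0.44097627 -3.32431872] 0.027687383217933327
```

Settled: the body is about +0.7 mm in y and +0.5 mm in x from seat, square, with its underside at 0.1547. I'll lower 24–25 mm.

Request:
{"fn": "send_rows", "kwargs": {"deltas": [{"dp": [-0.003, -0.005, -0.05], "rotation": [0, 0, 0]}, {"dp": [-0.003, -0.005, -0.1], "rotation": [0, 0, 0]}, {"dp": [-0.003, -0.005, -0.15], "rotation": [0, 0, 0]}, {"dp": [-0.003, -0.005, -0.18], "rotation": [0, 0, 0]}, {"dp": [-0.003, -0.005, -0.2], "rotation": [0, 0, 0]}, {"dp": [-0.003, -0.005, -0.2], "rotation": [0, 0, 0]}, {"dp": [-0.003, -0.005, -0.2], "rotation": [0, 0, 0]}]}}

```text
clock: 9.67
position: [0.6091, 0.0497, 0.1338]
ee_rot: [-0.0, 0.666, 0.746, -0.0]
contact_force: [-4.2, 1.0, 3.3]
width: 0.0275
```

```bash
python3 chk.py wrist10
```

```text
top z 191.1857487883699
foot ledge x [-21.23923569 -20.49482724  20.53980685  21.25771387] 2021
foot face y [22.33534099 22.68748849 23.00594763] [2.38125508e-03 2.26807803e+01]
neck face y [14.13105969 14.59459636 15.02902214] [2.28485343e-03 1.45886748e+01] tilt -0.005223626969021032
cheek y [26.07902675 26.24444196 30.39864617 34.01566906 34.16012559]
cheek x [-4.90834709 45.56137957]
9.7167 [0.60902527 0.04971652 0.13375173] [-3.71004879  0.23732299  3.35152192] 0.027546341787955585
```

View pics/wrist10.png

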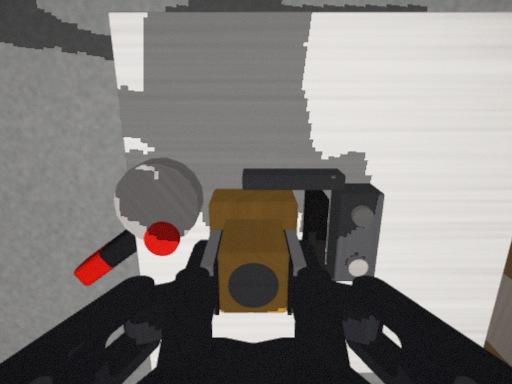

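The body is on the shelf between the cheeks, at (253,250), and the vertical force changed from -2.9 to +3.3 N. I'll release it and rise straight up.

Request:
{"fn": "send_rows", "kwargs": {"deltas": [{"dp": [0, 0, 0.01], "rotation": [0, 0, 0]}, {"dp": [0, 0, 0.01], "rotation": [0, 0, 0]}, {"dp": [0, 0, 0.01], "rotation": [0, 0, 0]}, {"dp": [0, 0, 0.01], "rotation": [0, 0, 0]}, {"dp": [0, 0, 0.01], "rotation": [0, 0, 0]}], "fingers": -0.1}}

```text
clock: 10.13
position: [0.6098, 0.0496, 0.1343]
ee_rot: [0.0, 0.666, 0.746, 0.0]
contact_force: [0.0, -0.8, -0.2]
width: 0.0468
```

Request:
{"fn": "send_rows", "kwargs": {"deltas": [{"dp": [0, 0, 0.15], "rotation": [0, 0, 0]}, {"dp": [0, 0, 0.4], "rotation": [0, 0, 0]}, {"dp": [0, 0, 0.7], "rotation": [0, 0, 0]}, {"dp": [0, 0, 0.8], "rotation": [0, 0, 0]}, {"dp": [0, 0, 0.8], "rotation": [0, 0, 0]}, {"dp": [0, 0, 0.8], "rotation": [0, 0, 0]}]}}

```text
clock: 10.63
position: [0.6098, 0.0497, 0.2308]
ee_rot: [0.001, 0.666, 0.746, 0.0]
contact_force: [-0.0, -0.1, -0.1]
width: 0.0471
```

```bash
python3 chk.py wrist11; python3 -c "
from h import *
print(monitor.get_state()['moment'],monitor.get_state()['qpos'])"
```

```text
top z 191.23294285939394
foot ledge x [-21.37633445 -21.02849742  20.98168744  21.49078165] 1200
foot face y [22.51018992 22.69123879 22.98080818] [-2.32572986e-03  2.27239453e+01]
neck face y [14.42161018 14.72085931 14.97510343] [9.69976987e-04 1.47235766e+01] tilt -0.0030787995796860293
cheek y [26.34611155 26.44470889 30.02629278 33.78587381 33.85491523]
cheek x [-5.34250878 45.80547469]
10.6833 [0.60900066 0.04967234 0.22942855] [-0.32955499 -0.06974137 -0.10184358] 0.04701506228758491
[ 0.05679384 -0.01839884 -0.00358698] [-3.24323280e-02  3.22341934e-01  1.39205234e+00 -1.55943308e-05
  1.42858807e+00 -1.44912979e-01]
```

View pics/wrist11.png

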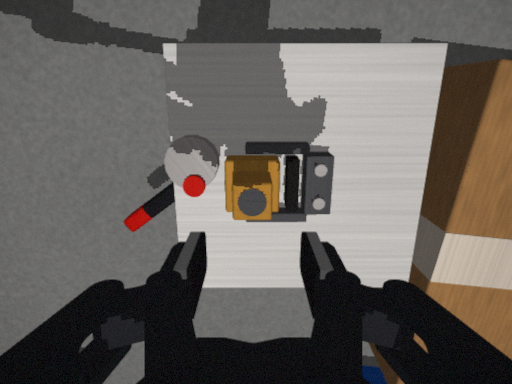

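The brass body stands in the nest, at (252,190), with about 4 mm free on all sides and the cam clear of it. Now I'll measure the wing.

```bash
python3 - <<'E'
from stand import *
p=pickle.load(open('pics/wrist11.pkl','rb'));w=np.nan_to_num(cloud(p),nan=-1)
x=np.array([.9936893,.1121674]);y=np.array([-.1121674,.9936893]);seat=.61105*x-.0185*y; ax=seat-.048*x
print('seat',seat,'axis',ax)
rx=(w[...,:2]-ax)@x*1e3;ry=(w[...,:2]-ax)@y*1e3;zz=w[...,2]*1e3
s=(zz>80)&(zz<100)&(rx<-22)&(rx>-115)&(ry<10)&(ry>-100);P=np.c_[rx[s],ry[s]];print(s.sum(),np.median(zz[s]))
vx,vy,x0,y0=cv2.fitLine(P.astype(np.float32),cv2.DIST_HUBER,0,.01,.01).ravel()
if vx>0: vx,vy=-vx,-vy
print('dir q',np.arctan2(vy,-vx),'miss of axis',x0*vy-y0*vx,'minrect',cv2.minAreaRect(P.astype(np.float32)),'rmax',np.hypot(*P.T).max())
q=np.arctan2(vy,-vx)
for r,o in ((.09,-.030),(.09,-.019)):
    u=-x*np.cos(q)+y*np.sin(q);t=x*np.sin(q)+y*np.cos(q)
    print(r,o,ax+r*u+o*t)
E
```

```text
seat [0.60926894 0.05015664] axis [0.56157186 0.0447726 ]
943 92.94224406740452
dir q -0.67660546 miss of axis 3.8798866 minrect ((-56.084197998046875, -41.660125732421875), (68.83431243896484, 16.5060977935791), 36.326141357421875) rmax 104.34795868856365
0.09 -0.03 [ 0.51945215 -0.04023287]
0.09 -0.019 [ 0.51164594 -0.03248283]
```

Request:
{"fn": "send_rows", "kwargs": {"deltas": [{"dp": [-0.2, -0.18, 0], "rotation": [0, 0, 0.2]}, {"dp": [-0.4, -0.36, 0], "rotation": [0, 0, 0.4]}, {"dp": [-0.6, -0.55, 0], "rotation": [0, 0, 0.6]}, {"dp": [-0.778, -0.731, 0], "rotation": [0, 0, 0.8]}, {"dp": [-0.778, -0.731, -0.1], "rotation": [0, 0, 1]}, {"dp": [-0.778, -0.731, -0.3], "rotation": [0, 0, 1]}], "fingers": 1}}

```text
clock: 11.18
position: [0.516, -0.0394, 0.1949]
ee_rot: [0.002, 0.461, 0.888, 0.0]
contact_force: [0.9, -1.0, -0.2]
width: 0.0001
```

Request:
{"fn": "send_rows", "kwargs": {"deltas": [{"dp": [0, 0, -0.2], "rotation": [0, 0, 0.27]}, {"dp": [0, 0, -0.3], "rotation": [0, 0, 0.27]}, {"dp": [0, 0, -0.3], "rotation": [0, 0, 0.27]}, {"dp": [0, 0, -0.3], "rotation": [0, 0, 0.27]}]}}

```text
clock: 11.52
position: [0.5148, -0.0378, 0.1565]
ee_rot: [-0.002, 0.4, 0.916, -0.0]
contact_force: [-0.0, -0.3, 0.7]
width: 0.0002
```

```bash
python3 - <<'E'
from h import *
p=shot('wrist','wrist12')
s=monitor.get_state(); print(s['clock'],s['position'],s['ee_rot'],s['contact_force'],s['moment'],s['width'])
E
```

```text
11.5667 [ 0.51588481 -0.03798064  0.15776259] [-8.06797568e-04  4.00344085e-01  9.16364525e-01 -1.42545083e-04] [-0.46651931 -0.08039873  0.21189349] [-0.03643892  0.00280239  0.01444714] -0.00022816428708939405
```

View pics/wrist12.png

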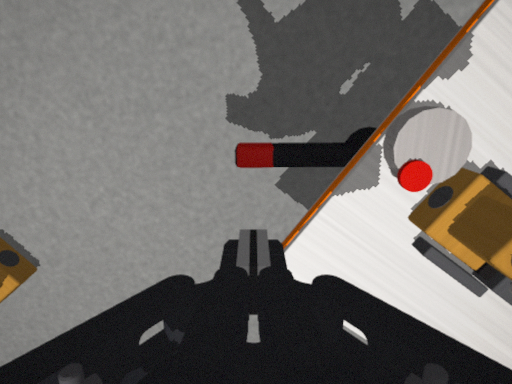

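```bash
python3 - <<'E'
from h import *
p=pickle.load(open('pics/wrist12.pkl','rb'));w=np.nan_to_num(cloud(p),nan=-1)
tc=np.array([.5155,-.0383]); u=np.array([-.7321,-.6812])
a=((w[...,:2]-tc)@u)*1e3; h=(w[...,2]-.158-.0245)*1e3
for uv in [(235,245),(275,250),(285,280),(300,310),(320,280),(335,280),(360,290),(400,310),(440,330),(480,350)]: print(uv,'along',round(a[uv[1],uv[0]],1),'above tip',round(h[uv[1],uv[0]],1))
m=(p['depth']<.17)&(p['depth']>.05); m[:225]=False
for lo in range(0,100,10):
    s=m&(h>=lo)&(h<lo+10); 
    if s.any(): print(lo,a[s].min().round(1),a[s].max().round(1))
E
```

```text
(235, 245) along 9.1 above tip 7.6
(275, 250) along -9.1 above tip 10.7
(285, 280) along -10.3 above tip 43.2
(300, 310) along -12.2 above tip 65.0
(320, 280) along -22.4 above tip 43.2
(335, 280) along -27.0 above tip 45.1
(360, 290) along -34.6 above tip 48.4
(400, 310) along -43.5 above tip 58.0
(440, 330) along -135.9 above tip -52.2
(480, 350) along -168.6 above tip -51.9
0 -126.7 14.7
10 -12.5 14.6
20 -12.6 14.5
30 -27.8 28.7
40 -37.2 38.7
50 -44.7 47.2
60 -53.2 55.0
70 -60.9 61.0
80 -59.5 58.4
90 -16.9 18.3
```

The jaws lie along the wing here, and the linkage would run into the shelf edge. I'll turn the jaws across the wing and grip it from above instead.

Request:
{"fn": "send_rows", "kwargs": {"deltas": [{"dp": [-0.05, 0.05, 0], "rotation": [0, 0, -0.25]}, {"dp": [-0.1, 0.1, 0], "rotation": [0, 0, -0.5]}, {"dp": [-0.15, 0.15, 0], "rotation": [0, 0, -0.75]}, {"dp": [-0.17, 0.183, 0], "rotation": [0, 0, -1]}], "fingers": 0}}

```text
clock: 11.9
position: [0.4958, -0.0156, 0.1594]
ee_rot: [0.001, 0.617, 0.787, 0.0]
contact_force: [-0.5, 0.1, 0.5]
width: 0.0429
```

Request:
{"fn": "send_rows", "kwargs": {"deltas": [{"dp": [0, 0, 0], "rotation": [0, 0, -0.25]}, {"dp": [0, 0, 0], "rotation": [0, 0, -0.5]}, {"dp": [0, 0, 0], "rotation": [0, 0, -0.75]}, {"dp": [0, 0, 0], "rotation": [0, 0, -1]}]}}

```text
clock: 12.23
position: [0.4967, -0.0161, 0.1596]
ee_rot: [0.001, 0.792, 0.61, 0.001]
contact_force: [0.6, -0.3, 0.1]
width: 0.0428
```

Request:
{"fn": "send_rows", "kwargs": {"deltas": [{"dp": [0, 0, 0], "rotation": [0, 0, -0.25]}, {"dp": [0, 0, 0], "rotation": [0, 0, -0.5]}, {"dp": [0, 0, 0], "rotation": [0, 0, -0.75]}, {"dp": [0, 0, 0], "rotation": [0, 0, -1]}]}}

```text
clock: 12.57
position: [0.4967, -0.0161, 0.1595]
ee_rot: [0.001, 0.919, 0.395, 0.001]
contact_force: [0.3, -0.1, -0.4]
width: 0.0424
```

Request:
{"fn": "send_rows", "kwargs": {"deltas": [{"dp": [0, 0, 0], "rotation": [0, 0, -0.137]}, {"dp": [0, 0, -0.1], "rotation": [0, 0, -0.137]}, {"dp": [0, 0, -0.3], "rotation": [0, 0, -0.137]}, {"dp": [0, 0, -0.35], "rotation": [0, 0, -0.137]}, {"dp": [0, 0, -0.35], "rotation": [0, 0, -0.137]}, {"dp": [0, 0, -0.35], "rotation": [0, 0, -0.137]}]}}

```text
clock: 13.07
position: [0.4963, -0.0161, 0.117]
ee_rot: [0.0, 0.931, 0.366, 0.0]
contact_force: [-0.1, 0.1, 0.1]
width: 0.0428
```

```bash
python3 - <<'E'
from h import *
p=shot('wrist','wrist13')
s=monitor.get_state(); print(s['clock'],s['position'],s['ee_rot'],s['contact_force'],s['moment'],s['width'],s['qpos'])
E
```

```text
13.1167 [ 0.49672637 -0.01621103  0.11744338] [4.94199167e-04 9.30558088e-01 3.66143192e-01 7.50781147e-04] [-0.18566583 -0.37336753 -0.30906837] [ 0.05072246  0.00528148 -0.01328785] 0.04250034346118198 [-1.72673789e-01  2.32992016e-01  1.81610693e+00 -7.01452043e-05
  1.09069711e+00  6.48432546e-01]
```

View pics/wrist13.png

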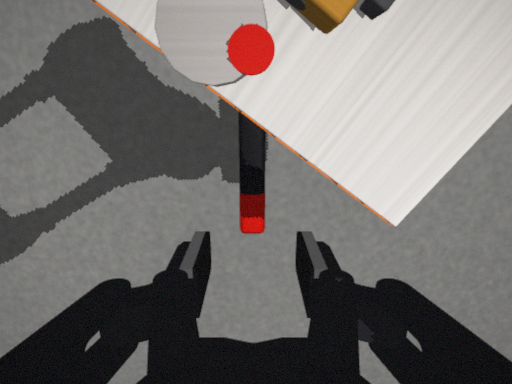

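The wing is vertical in the picture at column 252 and centred between the jaws. I'll descend and grip lightly.

Request:
{"fn": "send_rows", "kwargs": {"deltas": [{"dp": [0, 0, -0.2], "rotation": [0, 0, 0]}, {"dp": [0, 0, -0.4], "rotation": [0, 0, 0]}, {"dp": [0, 0, -0.6], "rotation": [0, 0, 0]}, {"dp": [0, 0, -0.64], "rotation": [0, 0, 0]}, {"dp": [0, 0, -0.64], "rotation": [0, 0, 0]}, {"dp": [0, 0, -0.64], "rotation": [0, 0, 0]}]}}

```text
clock: 13.62
position: [0.497, -0.0163, 0.0408]
ee_rot: [0.001, 0.931, 0.366, 0.001]
contact_force: [-0.3, -0.7, 0.3]
width: 0.0426
```

Request:
{"fn": "send_rows", "kwargs": {"deltas": [{"dp": [0, 0, 0], "rotation": [0, 0, 0]}, {"dp": [0, 0, 0], "rotation": [0, 0, 0]}, {"dp": [0, 0, 0], "rotation": [0, 0, 0]}, {"dp": [0, 0, 0], "rotation": [0, 0, 0]}, {"dp": [0, 0, 0], "rotation": [0, 0, 0]}, {"dp": [0, 0, 0], "rotation": [0, 0, 0]}], "fingers": 1, "grip_force": 25}}

```text
clock: 14.12
position: [0.4968, -0.016, 0.0412]
ee_rot: [0.001, 0.93, 0.366, 0.001]
contact_force: [-0.7, 1.1, 6.1]
width: 0.0159
```

```bash
cat > tq.py <<'E'
from h import *
x=np.array([.9936893,.1121674]);y=np.array([-.1121674,.9936893]);ax=np.array([.5616,.0448])
def tq(n=1):
    s=monitor.get_state();p=np.array(s['position']);F=np.array(s['contact_force']);M=np.array(s['moment'])
    d=p[:2]-ax; q=np.arctan2(d@y,-(d@x)); r=np.hypot(*d)
    t=x*np.sin(q)+y*np.cos(q)
    # force of tool on knob = -F ; torque clockwise
    ft=-F[:2]@t; fr=-F[:2]@(d/r)
    yaw=np.arctan2(1,0); w_,a,b,c=s['ee_rot']
    print('t',round(s['clock'],2),'q',round(q,3),'r',round(r,4),'pos',p.round(4),'F',F.round(2),'Ft',round(ft,2),'Fr',round(fr,2),'Mz',round(M[2],3),'T=',round(ft*r+M[2],3),'noMz',round(ft*r,3),'w',round(s['width'],4))
if __name__=='__main__': tq()
E
python3 tq.py; python3 -c "
from h import *
shot('wrist','wrist14')"
```

```text
t 14.12 q -0.641 r 0.0888 pos [ 0.4968 -0.016   0.0412] F [-0.73  1.15  6.06] Ft -1.34 Fr 0.25 Mz 0.23 T= 0.111 noMz -0.119 w 0.0159
```

View pics/wrist14.png

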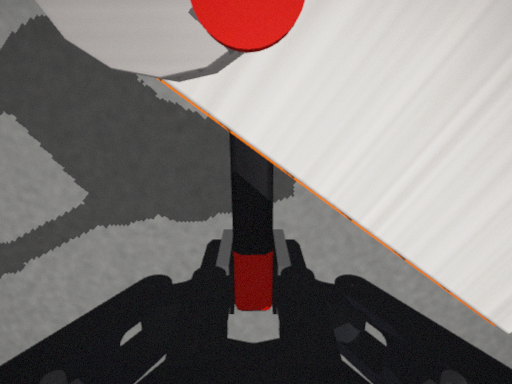

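Gripped on the bar (width 15.9 mm). I'll tabulate the arc.

```bash
python3 - <<'E'
import numpy as np
P=lambda q:np.array([-.09*np.cos(.1124-q),-.09*np.sin(.1124-q)])
for q0 in (-.637,-.437,-.237,-.037,.163):
    print(q0,[tuple(((P(q0+d)-P(q0))/.12).round(3))+(round(-d/.5,2),) for d in (.05,.1,.15,.2)])
E
```

```text
-0.637 [(np.float64(-0.025), np.float64(0.028), -0.1), (np.float64(-0.048), np.float64(0.057), -0.2), (np.float64(-0.07), np.float64(0.088), -0.3), (np.float64(-0.091), np.float64(0.119), -0.4)]
-0.437 [(np.float64(-0.019), np.float64(0.032), -0.1), (np.float64(-0.036), np.float64(0.066), -0.2), (np.float64(-0.051), np.float64(0.1), -0.3), (np.float64(-0.065), np.float64(0.135), -0.4)]
-0.237 [(np.float64(-0.012), np.float64(0.036), -0.1), (np.float64(-0.022), np.float64(0.072), -0.2), (np.float64(-0.03), np.float64(0.108), -0.3), (np.float64(-0.037), np.float64(0.145), -0.4)]
-0.037 [(np.float64(-0.005), np.float64(0.037), -0.1), (np.float64(-0.007), np.float64(0.075), -0.2), (np.float64(-0.008), np.float64(0.112), -0.3), (np.float64(-0.007), np.float64(0.15), -0.4)]
0.163 [(np.float64(0.003), np.float64(0.037), -0.1), (np.float64(0.008), np.float64(0.075), -0.2), (np.float64(0.014), np.float64(0.112), -0.3), (np.float64(0.022), np.float64(0.148), -0.4)]
```

Request:
{"fn": "send_rows", "kwargs": {"deltas": [{"dp": [-0.025, 0.028, 0], "rotation": [0, 0, -0.1]}, {"dp": [-0.048, 0.057, 0], "rotation": [0, 0, -0.2]}, {"dp": [-0.07, 0.088, 0], "rotation": [0, 0, -0.3]}, {"dp": [-0.091, 0.119, 0], "rotation": [0, 0, -0.4]}, {"dp": [-0.091, 0.119, 0], "rotation": [0, 0, -0.4]}]}}

```text
clock: 14.58
position: [0.4855, -0.0013, 0.0412]
ee_rot: [0.0, 0.963, 0.271, 0.001]
contact_force: [-0.9, -0.1, 6.5]
width: 0.0157
```

```bash
python3 tq.py
```

```text
t 14.58 q -0.432 r 0.089 pos [ 0.4855 -0.0013  0.0412] F [-0.88 -0.05  6.49] Ft -0.41 Fr -0.78 Mz -0.044 T= -0.081 noMz -0.036 w 0.0157
```

Request:
{"fn": "send_rows", "kwargs": {"deltas": [{"dp": [-0.019, 0.032, 0], "rotation": [0, 0, -0.1]}, {"dp": [-0.036, 0.066, 0], "rotation": [0, 0, -0.2]}, {"dp": [-0.051, 0.1, 0], "rotation": [0, 0, -0.3]}, {"dp": [-0.065, 0.135, 0], "rotation": [0, 0, -0.4]}, {"dp": [-0.065, 0.135, 0], "rotation": [0, 0, -0.4]}]}}

```text
clock: 15.0
position: [0.4776, 0.0148, 0.0412]
ee_rot: [0.0, 0.985, 0.173, 0.001]
contact_force: [-1.7, -0.2, 6.5]
width: 0.0155
```

```bash
python3 tq.py
```

```text
t 15.0 q -0.23 r 0.0892 pos [0.4776 0.0148 0.0412] F [-1.71 -0.19  6.46] Ft -0.4 Fr -1.67 Mz -0.042 T= -0.078 noMz -0.036 w 0.0155
```

Request:
{"fn": "send_rows", "kwargs": {"deltas": [{"dp": [-0.006, 0.018, 0], "rotation": [0, 0, -0.05]}, {"dp": [-0.012, 0.036, 0], "rotation": [0, 0, -0.1]}, {"dp": [-0.017, 0.054, 0], "rotation": [0, 0, -0.15]}, {"dp": [-0.022, 0.072, 0], "rotation": [0, 0, -0.2]}]}}

```text
clock: 15.33
position: [0.475, 0.0229, 0.0411]
ee_rot: [0.001, 0.992, 0.124, 0.001]
contact_force: [-2.1, -0.4, 7.5]
width: 0.0154
```

```bash
python3 tq.py
```

```text
t 15.33 q -0.136 r 0.0893 pos [0.475  0.0229 0.0411] F [-2.13 -0.4   7.45] Ft -0.13 Fr -2.16 Mz 0.146 T= 0.134 noMz -0.012 w 0.0154
```

Request:
{"fn": "send_rows", "kwargs": {"deltas": [{"dp": [-0.004, 0.018, 0], "rotation": [0, 0, -0.05]}, {"dp": [-0.008, 0.036, 0], "rotation": [0, 0, -0.1]}, {"dp": [-0.012, 0.054, 0], "rotation": [0, 0, -0.15]}, {"dp": [-0.015, 0.073, 0], "rotation": [0, 0, -0.2]}]}}

```text
clock: 15.67
position: [0.4732, 0.0317, 0.0411]
ee_rot: [0.0, 0.997, 0.075, 0.001]
contact_force: [-1.8, -0.5, 8.2]
width: 0.0157
```

```bash
python3 tq.py; python3 chk.py wrist15
```

```text
t 15.67 q -0.035 r 0.0894 pos [0.4732 0.0317 0.0411] F [-1.76 -0.52  8.24] Ft 0.26 Fr -1.82 Mz 0.14 T= 0.163 noMz 0.023 w 0.0157Traceback (most recent call last):
  File "chk.py", line 7, in <module>
    top=zz[br].max() if br.any() else 0; zt=np.percentile(zz[br&(abs(rx)<30)],99)
                                            ~~~~~~~~~~~~~^^^^^^^^^^^^^^^^^^^^^^^^
    return _quantile_unchecked(
        a, q, axis, out, overwrite_input, method, keepdims, weights)
    return _ureduce(a,
                    func=_quantile_ureduce_func,
    ...<5 lines>...
                    overwrite_input=overwrite_input,
                    method=method)
    r = func(a, **kwargs)
    result = _quantile(arr,
                       quantiles=q,
    ...<2 lines>...
                       out=out,
                       weights=wgt)
    slices_having_nans = np.isnan(arr[-1, ...])
                                  ~~~^^^^^^^^^
IndexError: index -1 is out of bounds for axis 0 with size 0
```

View pics/wrist15.png

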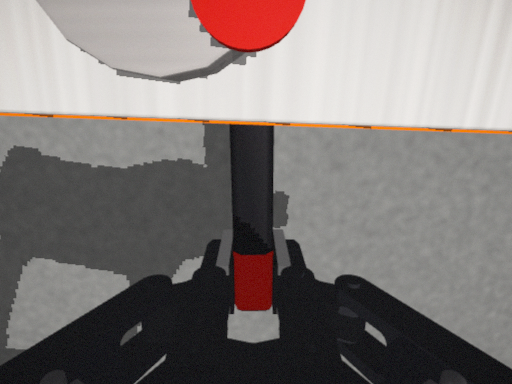

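The torque while moving is 0.13–0.16 N m, which is free turning. I'll go on in smaller steps.

Request:
{"fn": "send_rows", "kwargs": {"deltas": [{"dp": [-0.001, 0.013, 0], "rotation": [0, 0, -0.033]}, {"dp": [-0.003, 0.025, 0], "rotation": [0, 0, -0.067]}, {"dp": [-0.005, 0.037, 0], "rotation": [0, 0, -0.1]}]}}

```text
clock: 15.97
position: [0.4726, 0.0361, 0.0411]
ee_rot: [0.0, 0.999, 0.05, 0.001]
contact_force: [-2.8, -0.5, 7.9]
width: 0.0158
```

```bash
python3 tq.py; python3 - <<'E'
from h import *
for n in('scene','side'): shot(n,n+'16')
a=cv2.resize(cv2.imread('pics/scene16.png')[120:220,235:335],None,fx=4,fy=4,interpolation=cv2.INTER_CUBIC);b=cv2.resize(cv2.imread('pics/side16.png')[150:250,170:270],None,fx=4,fy=4,interpolation=cv2.INTER_CUBIC)
cv2.imwrite('pics/c16.png',np.hstack([a,b]))
E
```

```text
t 15.97 q 0.015 r 0.0895 pos [0.4726 0.0361 0.0411] F [-2.8  -0.52  7.93] Ft 0.24 Fr -2.84 Mz 0.17 T= 0.192 noMz 0.022 w 0.0158
```

View pics/c16.png

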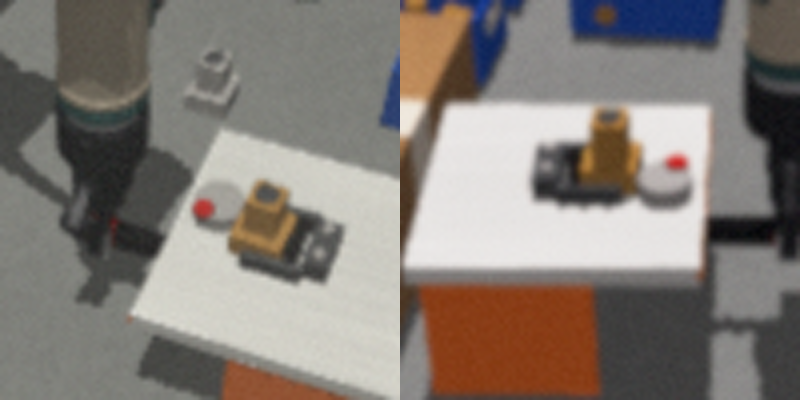

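Both views show the body upright and square, with the cam touching the foot. T is 0.19 N m. I'll continue.

Request:
{"fn": "send_rows", "kwargs": {"deltas": [{"dp": [0, 0.012, 0], "rotation": [0, 0, -0.033]}, {"dp": [0, 0.025, 0], "rotation": [0, 0, -0.067]}, {"dp": [-0.001, 0.037, 0], "rotation": [0, 0, -0.1]}]}}

```text
clock: 16.32
position: [0.4722, 0.0405, 0.0411]
ee_rot: [0.0, 1.0, 0.025, 0.001]
contact_force: [-2.9, -0.1, 8.4]
width: 0.0159
```

```bash
python3 tq.py
```

```text
t 16.32 q 0.065 r 0.0895 pos [0.4722 0.0405 0.0411] F [-2.94 -0.11  8.4 ] Ft -0.03 Fr -2.94 Mz 0.196 T= 0.193 noMz -0.003 w 0.0159
```

Request:
{"fn": "send_rows", "kwargs": {"deltas": [{"dp": [0, 0.012, 0], "rotation": [0, 0, -0.033]}, {"dp": [0, 0.025, 0], "rotation": [0, 0, -0.067]}, {"dp": [0, 0.037, 0], "rotation": [0, 0, -0.1]}]}}

```text
clock: 16.57
position: [0.472, 0.0448, 0.0411]
ee_rot: [0.001, 1.0, 0.0, 0.0]
contact_force: [-2.6, -1.2, 8.1]
width: 0.0158
```

```bash
python3 tq.py
```

```text
t 16.57 q 0.112 r 0.0896 pos [0.472  0.0448 0.0411] F [-2.55 -1.22  8.14] Ft 1.22 Fr -2.55 Mz 0.259 T= 0.369 noMz 0.11 w 0.0158
```

Torque is now rising (0.37), so I'll use small steps.

Request:
{"fn": "send_rows", "kwargs": {"deltas": [{"dp": [0, 0.007, 0], "rotation": [0, 0, -0.02]}, {"dp": [0.001, 0.015, 0], "rotation": [0, 0, -0.04]}]}}

```text
clock: 16.73
position: [0.4719, 0.0464, 0.0411]
ee_rot: [0.001, 1.0, -0.009, 0.0]
contact_force: [-3.0, -2.4, 8.9]
width: 0.016
```

```bash
python3 tq.py
```

```text
t 16.73 q 0.13 r 0.0897 pos [0.4719 0.0464 0.0411] F [-2.96 -2.39  8.85] Ft 2.44 Fr -2.92 Mz 0.345 T= 0.564 noMz 0.219 w 0.016
```

Request:
{"fn": "send_rows", "kwargs": {"deltas": [{"dp": [0, 0.007, 0], "rotation": [0, 0, -0.02]}, {"dp": [0.001, 0.011, 0], "rotation": [0, 0, -0.03]}]}}

```text
clock: 16.9
position: [0.4719, 0.0474, 0.0411]
ee_rot: [0.001, 1.0, -0.017, 0.0]
contact_force: [-4.5, -2.6, 10.1]
width: 0.0156
```

```bash
python3 tq.py
```

```text
t 16.9 q 0.142 r 0.0897 pos [0.4719 0.0474 0.0411] F [-4.47 -2.63 10.12] Ft 2.76 Fr -4.39 Mz 0.386 T= 0.634 noMz 0.248 w 0.0156
```

Request:
{"fn": "send_rows", "kwargs": {"deltas": [{"dp": [0, 0.006, 0], "rotation": [0, 0, -0.015]}, {"dp": [0.001, 0.011, 0], "rotation": [0, 0, -0.03]}]}}

```text
clock: 17.07
position: [0.4719, 0.0484, 0.0411]
ee_rot: [0.001, 1.0, -0.024, 0.0]
contact_force: [-3.7, -4.1, 8.9]
width: 0.016
```

```bash
python3 tq.py
```

```text
t 17.07 q 0.153 r 0.0898 pos [0.4719 0.0484 0.0411] F [-3.67 -4.11  8.95] Ft 4.25 Fr -3.5 Mz 0.503 T= 0.885 noMz 0.382 w 0.016
```

T is 0.885 N m, within the snug band. I'll confirm with a short hold.

Request:
{"fn": "send_rows", "kwargs": {"deltas": [{"dp": [0, 0, 0], "rotation": [0, 0, 0]}, {"dp": [0, 0, 0], "rotation": [0, 0, 0]}]}}

```text
clock: 17.23
position: [0.4719, 0.0485, 0.0411]
ee_rot: [0.001, 1.0, -0.024, 0.0]
contact_force: [-3.9, -3.6, 9.1]
width: 0.0159
```

```bash
python3 tq.py
```

```text
t 17.23 q 0.154 r 0.0898 pos [0.4719 0.0485 0.0411] F [-3.88 -3.59  9.07] Ft 3.75 Fr -3.73 Mz 0.474 T= 0.81 noMz 0.337 w 0.0159
```

Request:
{"fn": "send_rows", "kwargs": {"deltas": [{"dp": [0, 0, 0], "rotation": [0, 0, 0]}, {"dp": [0, 0, 0], "rotation": [0, 0, 0]}, {"dp": [0, 0, 0], "rotation": [0, 0, 0]}, {"dp": [0, 0, 0], "rotation": [0, 0, 0]}, {"dp": [0, 0, 0], "rotation": [0, 0, 0]}], "fingers": 0}}

```text
clock: 17.65
position: [0.4723, 0.0496, 0.0396]
ee_rot: [-0.0, 1.0, -0.025, -0.0]
contact_force: [0.8, 0.0, -0.4]
width: 0.0427
```

```bash
python3 tq.py; python3 -c "
from h import *
shot('wrist','wrist17')"
```

```text
t 17.65 q 0.166 r 0.0894 pos [0.4723 0.0496 0.0396] F [ 0.84  0.02 -0.45] Ft -0.07 Fr 0.84 Mz 0.013 T= 0.007 noMz -0.006 w 0.0427
```

View pics/wrist17.png

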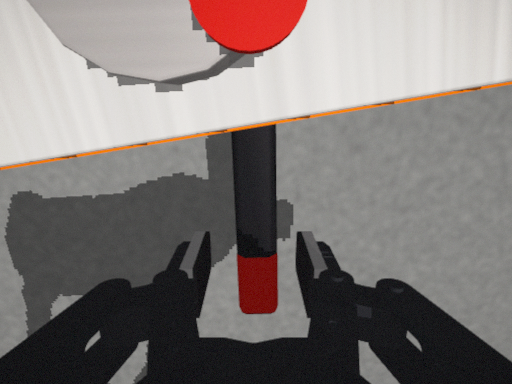

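The wing at (256,220) stands free between the open jaws and all forces are back to 0. I'll retreat straight up and away from the stand, then check.

Request:
{"fn": "send_rows", "kwargs": {"deltas": [{"dp": [0, 0, 0.2], "rotation": [0, 0, 0]}, {"dp": [0, 0, 0.5], "rotation": [0, 0, 0]}, {"dp": [0, 0, 0.8], "rotation": [0, 0, 0]}, {"dp": [0, 0, 1], "rotation": [0, 0, 0]}]}}

```text
clock: 18.03
position: [0.4735, 0.0496, 0.1625]
ee_rot: [0.0, 1.0, -0.025, 0.002]
contact_force: [1.9, 0.3, 0.2]
width: 0.0425
```

Request:
{"fn": "send_rows", "kwargs": {"deltas": [{"dp": [0.1, 0, 0.3], "rotation": [0, 0, 0]}, {"dp": [0.1, 0, 0.6], "rotation": [0, 0, 0]}, {"dp": [0.1, 0, 0.7], "rotation": [0, 0, 0]}, {"dp": [0.1, 0, 0.7], "rotation": [0, 0, 0]}, {"dp": [0.1, 0, 0.7], "rotation": [0, 0, 0]}, {"dp": [0.1, 0, 0.7], "rotation": [0, 0, 0]}]}}

```text
clock: 18.53
position: [0.4831, 0.0496, 0.242]
ee_rot: [0.0, 1.0, -0.025, -0.002]
contact_force: [-0.7, -0.4, -0.2]
width: 0.0427
```

```bash
python3 - <<'E'
from h import *
for n in ('wrist','scene','side'): p=shot(n,n+'18')
p=pickle.load(open('pics/wrist18.pkl','rb'));w=np.nan_to_num(cloud(p),nan=-1);col=p['color'].astype(int)
x=np.array([.9936893,.1121674]);y=np.array([-.1121674,.9936893]);seat=.61105*x-.0185*y
rx=(w[...,:2]-seat)@x*1e3;ry=(w[...,:2]-seat)@y*1e3;zz=w[...,2]*1e3
br=(col[...,0]-col[...,2]>30)
for lo,hi,k in((186,196,40),(150,158,40)):
    s=(zz>lo)&(zz<hi)&(abs(rx-6)<k)&(abs(ry)<30)&(br if lo==150 else True); P=np.c_[rx[s],ry[s]].astype(np.float32)
    print(lo,s.sum(),cv2.minAreaRect(P),np.median(zz[s]))
s=monitor.get_state();print(s['clock'],s['position'],s['contact_force'])
print(w.shape)
# scene/side change check
for n in('scene','side'):
    a=cv2.imread(f'pics/{n}0.png');b=cv2.imread(f'pics/{n}18.png'); cv2.imwrite(f'pics/cmp_{n}.png',np.vstack([a,b])[:,:][:600] if 0 else cv2.resize(np.hstack([a,b]),(800,300)))
E
```

```text
186 817 ((-3.196105480194092, -3.066145896911621), (28.3411865234375, 10.981735229492188), 81.88037109375) 190.01701402400425
150 1279 ((-0.4966917037963867, -3.754091262817383), (43.71894836425781, 29.6619930267334), 88.7403335571289) 153.9316657151786
18.6833 [0.48324054 0.049601   0.24189235] [-0.48328326 -0.22746439 -0.21797933]
(384, 512, 3)
```

View pics/wrist18.png

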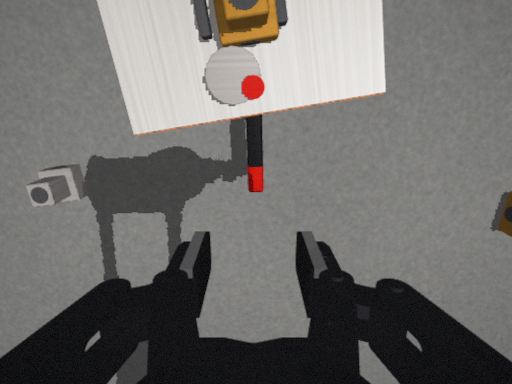

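View pics/side18.png

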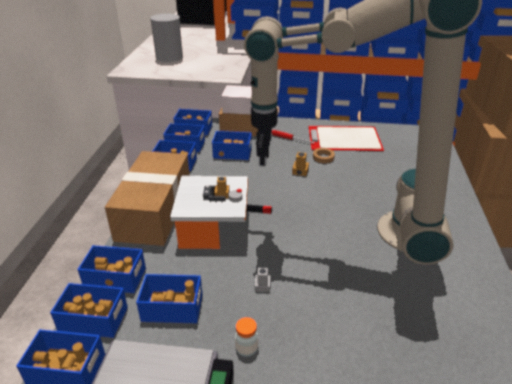

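View pics/scene18.png

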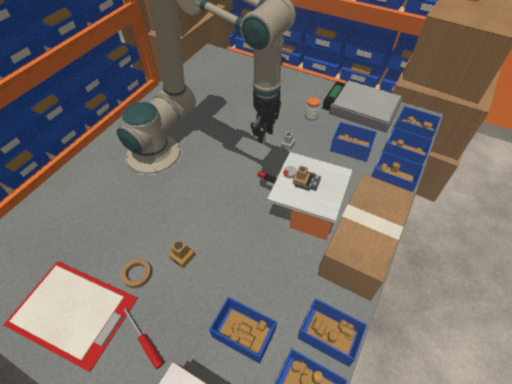

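The other things look unmoved in both views. The body is cut off at the top of the wrist picture, so I'll shift 60 mm for a full view and check its yaw and position.

Request:
{"fn": "send_rows", "kwargs": {"deltas": [{"dp": [0.25, 0, 0.1], "rotation": [0, 0, 0]}, {"dp": [0.5, 0, 0.1], "rotation": [0, 0, 0]}, {"dp": [0.5, 0, 0.1], "rotation": [0, 0, 0]}, {"dp": [0.5, 0, 0.1], "rotation": [0, 0, 0]}, {"dp": [0.5, 0, 0.1], "rotation": [0, 0, 0]}, {"dp": [0.5, 0, 0.1], "rotation": [0, 0, 0]}]}}

```text
clock: 19.18
position: [0.543, 0.0496, 0.2549]
ee_rot: [0.0, 1.0, -0.025, -0.001]
contact_force: [0.5, 0.5, -0.8]
width: 0.0427
```

```bash
python3 - <<'E'
from h import *
p=shot('wrist','wrist19');w=np.nan_to_num(cloud(p),nan=-1);col=p['color'].astype(int)
x=np.array([.9936893,.1121674]);y=np.array([-.1121674,.9936893]);seat=.61105*x-.0185*y
rx=(w[...,:2]-seat)@x*1e3;ry=(w[...,:2]-seat)@y*1e3;zz=w[...,2]*1e3
br=(col[...,0]-col[...,2]>30)
for lo,hi in((186,196),(151,157)):
    s=(zz>lo)&(zz<hi)&(abs(rx-6)<45)&(abs(ry)<30)&(br if lo==151 else True); P=np.c_[rx[s],ry[s]].astype(np.float32)
    print(lo,s.sum(),cv2.minAreaRect(P),np.median(zz[s]))
s=(zz>85)&(zz<100)&(rx<-72)&(rx>-170)&(abs(ry)<50);P=np.c_[rx[s]+48,ry[s]].astype(np.float32);r=cv2.minAreaRect(P);print('wing',r,np.arctan2(r[0][1],-r[0][0]))
s=(zz>142)&(zz<149)&(abs(abs(ry)-30)<8)&(rx>0)&(rx<20);print('cheeks',np.percentile(ry[s&(ry>0)],[1,99]),np.percentile(ry[s&(ry<0)],[1,99]))
E
```

```text
186 1627 ((7.131527900695801, -3.487460136413574), (27.895736694335938, 28.027355194091797), 89.3935317993164) 190.26749139963783
151 1354 ((-4.97694206237793, -3.472339630126953), (43.754615783691406, 67.90227508544922), 89.5210189819336) 153.9975228939581
wing ((-66.4642333984375, 9.055103302001953), (16.126693725585938, 71.99041748046875), 81.98234558105469) 0.13540657113491605
cheeks [25.34653896 33.27407373] [-33.43030522 -26.02398156]
```

View pics/wrist19.png

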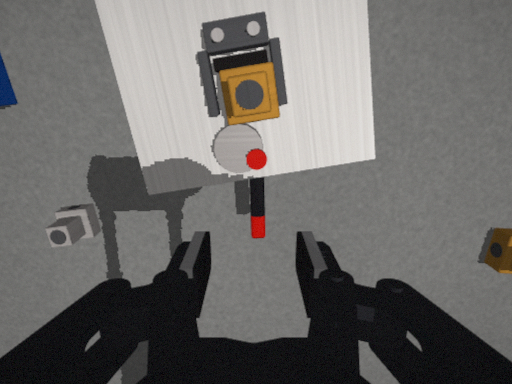

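Full view: the body is at x +7.1 mm, y -3.5 mm, square to 0.01 rad and upright (top at 190 mm). The wing stayed at 0.14 rad and nothing touches the robot. Handing in.

```bash
python3 -c "
from rig import manip
print(manip.sign_off())"
```

```text
the job is handed in; nothing more can be done
None
```

The brass valve body is clamped in the nest and the job is handed in. I gripped the smaller body by the neck and set it between the cheeks. I then gripped the wing and turned the knob clockwise to about 0.14 rad. The torque at the end was 0.81–0.89 N m, inside the 0.7–1.0 snug band. I then let go and backed off.

**Last checks:**
- **Body:** it stands upright and square to about 0.01 rad, 7.1 mm behind seat and 3.5 mm to the -y side. That puts it against the right cheek but within the 7 mm limit.
- **Knob and robot:** the wing stayed where I left it, and the wrist force was back to about zero.
- **Rest of the bench:** everything else looked unmoved in the scene and side pictures. I compared these by eye and did not measure each thing.

**What failed or disagreed:**
- **Missed first grip:** the first grip closed on air above the neck. The real fingertips were about 43 mm behind where the interface text puts them relative to the reported TCP. I measured this in the cameras and allowed for it from then on.
- **Torque reading:** more than half of the knob torque showed up as twist at the gripper instead of side force. The snug figure is the sum of the two; side force alone would have been 0.34–0.38 N m.
- **Cam force:** I could not measure it directly. The torque and about 1 mm of buffer compression suggest it ended within 6–30 N.

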